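# Wedge-clamp power modules on the indexing table and turn them to the scanner

### The arm

A 6-joint arm with a two-finger parallel gripper is mounted at the origin on the work surface. World frame = base frame: x ahead of the robot, y to its left, z up, the work surface at z = 0. Lengths are in mm, angles in rad, forces in N, time in s.
With the tool pointing down it reaches from about 350 to 875 mm from the base axis. Payload 4.2 kg.
Tool frame: the origin (TCP) lies midway between the tips of the shut fingers; the grasp point (between the pads) lies 19 mm behind it (arm.grasp_offset is the distance from the TCP to the grasp point, in mm); z points along the fingers, y is the direction in which the jaws open and shut (so a half turn about z gives the same grasp; the last joint's range is limited). The gripper opens to 85 mm and grips with 20 to 120 N. Pads are 22 mm wide; open, the fingers measure 114 mm over their backs; the gripper's body (76 mm by 85 mm) begins 54 mm behind the grasp point. The pads swing forward as they close: fully open they stand 13 mm farther back than shut.
Start: joints at [-0.979, 0.385, 0.008, 0, -1.194, -0.259], TCP at [204.197, -590.68, 231.312] pointing down, gripper open.
Joint ranges: [-3.14, 3.14], [-1.21, 2.06], [-1.07, 1.41], [-3.16, 2.05], [-2.99, -0.16], [-3.1, 3.1]. Speed limits (rad/s): [2.79, 2.79, 3.14, 3.14, 3.14, 3.14].

### API

Orientations are given as a unit quaternion [x, y, z, w].
In Python, from bench import arm gives the robot as it stands.
- The arm moves only by the tool move_arm, never from a script. Its argument "moves" is a list of rows, each an object with "gripper": the gripper's target within -1 to 1 (fully open at 1, half-way at 0, shut at -1); "xyz": the shift along the tool's x, y, z in cm, a list of three; "angular": the turn, a rotation vector about the tool's x, y, z in rad, a list of three. In form: [{"gripper": gripper, "xyz": [dx, dy, dz], "angular": [wx, wy, wz]}, ...]. A call has 1 to 10 rows; each row is the pose to reach, as a shift and turn from the pose commanded when the call began, along the tool's axes at that moment; what a row does not reach only later rows make up. A row lasts 1/8 s, in which the tool goes at most 62.5 mm and 10.7 degrees, less where a joint would pass 70% of its speed; a pose out of reach is approached as far as the arm can. A call with a gripper value outside its range is refused whole. The fingers move at their own pace and stop on an object; the grip force is fixed at half the most. Time passes only in rows, so rows that repeat a pose let the fingers close. It gives the time, the measured TCP pose, the force and the opening at its end, in the units of the state.
- arm.read_state(): the state, without advancing time (a new reading comes with each control period).
- arm.get_image(name): name is "scene" or "top" or "wrist"; returns (picture, depth): 384x512x3 uint8, blue, green, red; 384x512 float32, mm along the optical axis (not along the pixel's ray), 0 where there is no reading.
- arm.get_calibration(name): a dict with "camera_matrix" (3x3 intrinsics, pixels), "k1" (the pictures are not rectified: a ray, as slopes to the right and down, at radius r is drawn at 1 + k1 r^2 times it, then the intrinsics apply), "R" (3x3) and "t" (3): a world point X has camera coordinates R X + t. Camera axes: x right, y down, z forward; pixel columns grow to the right and rows downward; lengths in mm; the calibration is good to about 2 mm. A picture is of the moment at which its call begins: read the wrist's pose just before it. get_calibration takes no time and is no camera call; for the wrist camera it gives the pose at the moment of the call.
- arm.job_done(): hands the job in, once; it reports no verdict.
The state is a dict: "clock": time; "joints": joint angles; "joint_vel": joint speeds; "joint_efforts": joint torques, N m; "position": TCP position; "ee_rot": TCP orientation; "contact_force": force on the tool from outside, world axes, zero at the start; "wrist_torque": the same for the moment, N m; "gripper_width": finger opening in mm.
Only numpy, scipy, OpenCV 4.12 (cv2) and the standard library are available. Lean on these libraries where they do the work, as an engineer would, in place of code of your own. Each camera call takes 0.05 s, during which the arm holds its last target. There are 200 camera calls.

### The job

Turn the round indexing table one click clockwise (seen from above) so that its clamp row faces you, take the white blanking block out of the row and lay it in the grey tray, stand every module from the bench upright in the row between brass pads and fence, and tap the steel wedge inwards with the mallet until it advances no further and all the modules are held tight. Turn the table one more click clockwise so that the clamped row faces the white scanner, and leave the mallet lying on its black mat. Drive the wedge with the mallet only, and leave the other things on the bench where they are.

Things in the scene. Friction and masses are not known exactly. Their poses are not given: they have to be found in the camera images.
- rotor (a joint): angle of the round aluminium indexing table (250 mm across, top 40 mm above the bench), rad, positive anticlockwise from above. Detents: +1.257 (start, row to the robot's right), 0 (loading, wedge points at the robot), -1.257 (row at the scanner). It snaps in if let go within 0.1 rad of one; leaving one takes 6 N at the handle pin; between them it turns freely and stays. Stops at +-1.4.
- axis (a point): centre of the indexing table, on its top face, turning with it: z up, its x axis points from the wedge towards the centre (the direction in which the wedge is driven). The table's fixed base carries a white scanner block 70 x 60 x 85 mm, 235 mm from the centre on the robot's left.
- peg_top (a point): top centre of the upright black handle pin for turning the table by hand: 18 mm across, rising 66 mm from the table's top, 105 mm from its centre.
- nest (a point): middle of the floor of the clamp row, on the table's top face, same axes as axis (at x -58, y +44 mm from it). The row runs along x, 118 mm long, open at the ends and above, for three modules, e.g. at x = -38, 0, +38 mm. Steel fence (30 mm high) at y = +20 mm, jaw with brass pads (28 mm high) at y = -20 mm when slack: 40 mm wide for 34 mm modules.
- jaw: jaw bar of the clamp, 114 mm long, with three stiffly sprung brass pads (15 N/mm each); the wedge pushes it towards the fence, 1 mm for every 5 mm of wedge travel. Its origin lies on the table's axis, not on the bar.
- wedge (a joint): travel of the captive steel wedge, m: 0 fully out, growing as it is driven in along the table's x axis, range 0 to 0.050, starting at 0 to 0.006. It moves stiffly (about 5 N of friction, and stays where it is left); with modules in the row the pads meet them at about 0.030 and the wedge soon stops, at 0.032 to 0.040.
- wedge_face (a point): centre of the flat square outer end of the wedge (30 x 30 mm, 56 mm above the bench), the face to strike; axes as axis, so it is struck along +x. It stands 37 mm proud of the table's rim when fully out, about 7 mm when tight.
- module1: power module: finned aluminium cube 34 x 34 x 34 mm with a black plastic grip block on top (28 mm along x, 14 mm thick along y, from 34 to 68 mm above the underside). Origin at the centre of the underside, z up. 100 to 200 g. May be absent. Either way round is right.
- module2: another, the same.
- module3: another, the same.
- block: white plastic blanking block in the clamp row at the start: bar 80 mm long (x), 34 mm wide and high, with a grip block on top as on the modules (28 mm along x, 14 mm thick along y, 34 to 68 mm above the underside). Origin at the centre of the underside. 150 g.
- tray: grey open tray on the robot's far left, 160 mm long (x) by 100 mm wide, 30 mm high, walls 4 mm, floor 4 mm thick, fixed; origin at the centre of its underside.
- mallet: mallet lying on its side, 0.35 kg: wooden handle along x (20 mm across in y, 22 mm high, x = -97 to +53 mm), rubber end 34 mm across, and at x = +70 mm a steel head 34 mm across and 70 mm long along y, with white faces at y = +-35 mm. Origin 17 mm below the handle's axis, near the balance point.
- mallet_grip (a point): point on the handle's axis at x = 0 of the mallet, a good place to grip it.
- mallet_head (a point): centre of the mallet's head.
- mat: black rubber mat 300 x 170 mm, 3 mm thick, fixed on the robot's right; origin at the centre of its underside, x along its length.
- screwdriver: screwdriver with a 25 mm thick handle lying on the bench, bystander.
- flux: small jar, 44 mm across, 70 mm high, bystander.

How it is judged (in metres and radians):
On the way, in this order (a step that is already met when the one before it is completed fails the run):
1. the table is indexed to the loading detent (value of joint rotor between -0.1 and 0.1 rad), for 0.3 s.
2. the white block lies in the tray and every module stands in the clamp row (all of step 1 and x of block in the frame of tray between -0.06 and 0.06 m and y of block in the frame of tray between -0.04 and 0.04 m and z of block in the frame of tray between 0 and 0.02 m and x of module1 in the frame of nest between -0.05 and 0.05 m and y of module1 in the frame of nest between -0.008 and 0.008 m and z of module1 in the frame of nest between -0.004 and 0.004 m and angle between each of module1, module2, module3's own z axis and vertical below 0.1 rad and x of module2 in the frame of nest between -0.05 and 0.05 m and y of module2 in the frame of nest between -0.008 and 0.008 m and z of module2 in the frame of nest between -0.004 and 0.004 m and x of module3 in the frame of nest between -0.05 and 0.05 m and y of module3 in the frame of nest between -0.008 and 0.008 m and z of module3 in the frame of nest between -0.004 and 0.004 m), for 0.3 s.
3. the wedge is driven until the jaw holds every module tight (all of step 2 and contact force between jaw and module1 above 1.5 N and contact force between jaw and module2 above 1.5 N and contact force between jaw and module3 above 1.5 N), for 0.3 s.
4. the table is indexed to the scanner detent with the modules still tight (value of joint rotor between -1.3566 and -1.1566 rad and x of module1 in the frame of nest between -0.05 and 0.05 m and y of module1 in the frame of nest between -0.008 and 0.008 m and z of module1 in the frame of nest between -0.004 and 0.004 m and angle between each of module1, module2, module3's own z axis and vertical below 0.1 rad and x of module2 in the frame of nest between -0.05 and 0.05 m and y of module2 in the frame of nest between -0.008 and 0.008 m and z of module2 in the frame of nest between -0.004 and 0.004 m and x of module3 in the frame of nest between -0.05 and 0.05 m and y of module3 in the frame of nest between -0.008 and 0.008 m and z of module3 in the frame of nest between -0.004 and 0.004 m and contact force between jaw and module1 above 1.5 N and contact force between jaw and module2 above 1.5 N and contact force between jaw and module3 above 1.5 N), for 0.3 s.
At the end, for the whole second after the job is handed in: Table at rest in the scanner detent (within 0.1 rad); block in the tray; each module upright on the row's floor (within 50 mm of the row's middle lengthwise, 4 mm in height, 0.1 rad tilt), pressed by the jaw with over 1.5 N; mallet lying still, head and balance point over the mat and below 35 mm (all of step 4 and x of block in the frame of tray between -0.06 and 0.06 m and y of block in the frame of tray between -0.04 and 0.04 m and z of block in the frame of tray between 0 and 0.02 m and x of mallet_grip in the frame of mat between -0.15 and 0.15 m and y of mallet_grip in the frame of mat between -0.085 and 0.085 m and height (world z) of each of mallet_grip, mallet_head below 0.035 m and x of mallet_head in the frame of mat between -0.15 and 0.15 m and y of mallet_head in the frame of mat between -0.085 and 0.085 m and linear speed of mallet below 0.02 m/s and velocity of joint rotor between -0.05 and 0.05 rad/s); the robot touches nothing.
It fails at once if the wedge is pushed by the gripper or arm instead of the mallet (contact force between any of the fingers, the arm and wedge above 2 N).
It fails at once if a bystander is knocked aside (over 30 mm) (distance of any of screwdriver, flux from where it was at the start of the episode above 0.03 m).
Of module1, module2, module3 only 2 to 3 are there at a start; the rules pass over those that are not, and their reading is None.
At some moment in a run one of mallet may be knocked a few centimetres aside while the robot is not near it.
Once in a run the grip may slacken for a moment while it holds something.
It also fails if it takes over 208 s, if anything falls off the work surface, if the arm or the gripper's body presses on something with over 40 N, if the wrist force passes 120 N, or if a joint passes its speed limit or range.

## Working session

There is one attempt and no reset: what is moved stays moved. The work goes in short steps, Python scripts to look and compute and a tool call to move; the robot and the scene stay as the last step left them, time stands still between calls to the robot, and variables do not carry over. Pictures are saved under pics/ and viewed, about 12 in all and at most 16, crops included, and the job is handed in when it is done.

Besides the shell and the picture viewer there is one more tool, called after "Call:" by a JSON object that holds its "api" and its "payload". move_arm: Moves the arm, as the interface text tells. Its arguments: {"type":"object","properties":{"moves":{"type":"array","items":{"type":"object","properties":{"gripper":{"type":"number"},"xyz":{"type":"array","items":{"type":"number"}},"angular":{"type":"array","items":{"type":"number"}}}}}},"required":["moves"]}

```bash
mkdir -p pics; ls; python3 - <<'E'
from bench import arm
import cv2, numpy as np
s=arm.read_state(); print(s)
for n in("top","scene"):
    im,d=arm.get_image(n); cv2.imwrite(f"pics/{n}0.png",im); np.savez(f"{n}0.npz",im=im,d=d)
    c=arm.get_calibration(n); print(n,c)
E
```

```text
pics
{'clock': 0.0, 'joints': array([-9.79407494e-01,  3.85562892e-01,  6.58685126e-03, -4.93016388e-04,
       -1.19402103e+00, -2.58607288e-01]), 'joint_vel': array([-6.32566770e-04, -2.63997145e-04, -6.27068527e-04,  4.34035166e-05,
        1.01679267e-03,  7.15166771e-04]), 'joint_efforts': array([ 4.77900212e-04, -3.92293525e+01,  1.88400525e+01,  4.18601856e+00,
       -4.64025172e-03,  3.90883017e-06]), 'position': array([ 203.98758016, -590.13224939,  230.20341436]), 'ee_rot': array([-1.65534257e-01,  9.86203400e-01,  1.09695361e-03, -2.44970346e-04]), 'contact_force': array([-0.07698202, -0.03128134,  0.44181428]), 'wrist_torque': array([ 0.00254185, -0.07991173, -0.03420132]), 'gripper_width': 85.49106180570298}
top {'camera_matrix': array([[364.29216842,   0.        , 260.84620548],
       [  0.        , 364.29216842, 188.07749387],
       [  0.        ,   0.        ,   1.        ]]), 'k1': -0.050694065414252754, 'R': array([[ 0.01635526, -0.99986204, -0.00289908],
       [-0.9887991 , -0.01574396, -0.1484199 ],
       [ 0.14835378,  0.00529406, -0.98892018]]), 't': array([ -40.27223251,  522.13247646, 1264.26499338])}
scene {'camera_matrix': array([[383.19518364,   0.        , 251.49888115],
       [  0.        , 383.19518364, 184.21323986],
       [  0.        ,   0.        ,   1.        ]]), 'k1': 0.024322740333984055, 'R': array([[-0.32402472,  0.9460271 , -0.00637978],
       [ 0.5754095 ,  0.1917223 , -0.79507639],
       [-0.75094067, -0.2612954 , -0.60647574]]), 't': array([ 193.91674348, -191.49525924, 1488.5312603 ])}
```

```bash
python3 - <<'E'
import cv2
for n in("top","scene"):
    im=cv2.imread(f"pics/{n}0.png"); cv2.imwrite(f"pics/{n}0b.png",cv2.resize(im,(800,600),interpolation=cv2.INTER_CUBIC))
E
```

```text
(no output)
```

View pics/top0b.png

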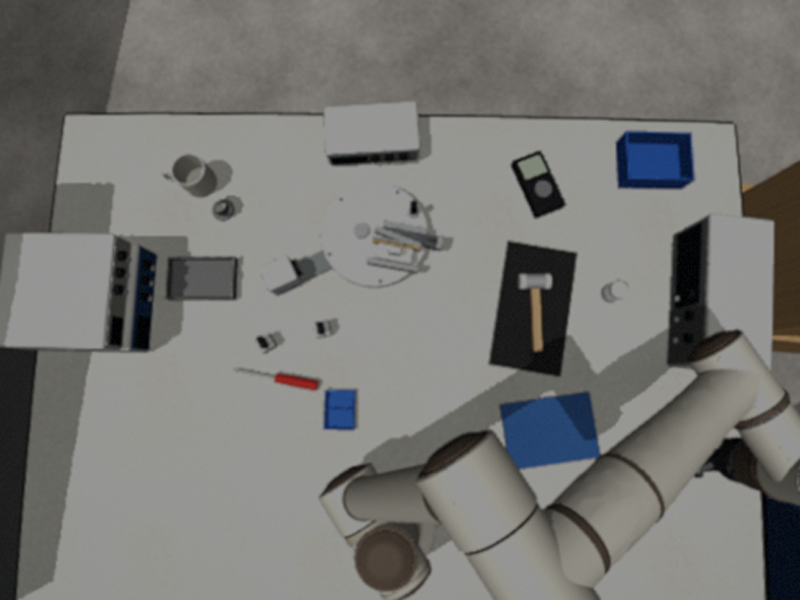

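View pics/scene0b.png

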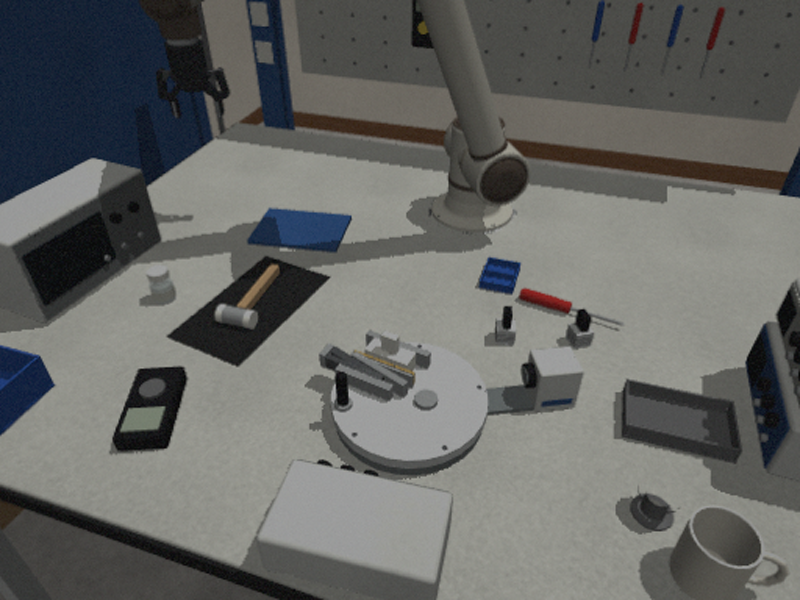

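The top view shows the table at 800-px (375,235) with its pin at (414,207). The mallet is on the mat at (535,300), modules are at (267,341) and (323,328), and the tray is at (203,278). The scene view shows no third module.

```bash
cat > h.py <<'E'
import numpy as np, cv2
from scipy.spatial.transform import Rotation as Ro
from bench import arm
def rays(c,uv):
    K=np.array(c["camera_matrix"]); uv=np.atleast_2d(uv).astype(float)
    s=(uv-K[:2,2])/[K[0,0],K[1,1]]; q=s.copy()
    for _ in range(8): q=s/(1+c["k1"]*(q**2).sum(1,keepdims=True))
    return np.c_[q,np.ones(len(q))]
def onplane(c,uv,z):
    R,t=np.array(c["R"]),np.array(c["t"]); d=rays(c,uv)@R; o=-R.T@t
    return o+d*((z-o[2])/d[:,2])[:,None]
def cloud(c,d):
    v,u=np.mgrid[:d.shape[0],:d.shape[1]]; R,t=np.array(c["R"]),np.array(c["t"])
    X=rays(c,np.c_[u.ravel(),v.ravel()])*d.reshape(-1,1)
    X=(X-t)@R; X[d.ravel()==0]=np.nan
    return X.reshape(*d.shape,3)
def project(c,X):
    X=np.atleast_2d(X)@np.array(c["R"]).T+c["t"]; q=X[:,:2]/X[:,2:]
    q=q*(1+c["k1"]*(q**2).sum(1,keepdims=True)); K=np.array(c["camera_matrix"])
    return q*[K[0,0],K[1,1]]+K[:2,2]
def yawquat(yaw):  # tool down, tool y axis direction (jaw axis) at world angle yaw
    y=np.array([np.cos(yaw),np.sin(yaw),0]); z=np.array([0,0,-1.]); x=np.cross(y,z)
    return Ro.from_matrix(np.c_[x,y,z])
def go(pos,yaw,frm=None,fyaw=None):
    """tool-frame shift (cm) and turn to TCP pos with jaw axis at yaw; from measured pose unless given"""
    if frm is None:
        s=arm.read_state(); p=s["position"]; R=Ro.from_quat(s["ee_rot"])
    else: p=np.array(frm,float); R=yawquat(fyaw)
    T=yawquat(yaw); a=(R.inv()*T).as_rotvec(); 
    d=R.inv().apply(np.array(pos)-p)/10
    print("xyz",np.round(d,2).tolist(),"ang",np.round(a,3).tolist(),"rows>=",int(np.ceil(max(np.linalg.norm(d)/6.25,np.degrees(np.linalg.norm(a))/10.7))))
def jawyaw():
    y=Ro.from_quat(arm.read_state()["ee_rot"]).apply([0,1,0]); return np.arctan2(y[1],y[0])
def snap(n,crop=None,scale=1,name=None):
    im,d=arm.get_image(n)
    if name:
        o=im if crop is None else im[crop[1]:crop[3],crop[0]:crop[2]]
        cv2.imwrite(f"pics/{name}.png",cv2.resize(o,None,fx=scale,fy=scale,interpolation=cv2.INTER_CUBIC))
    return im,d
E
python3 - <<'E'
from h import *
z=np.load("top0.npz"); c=arm.get_calibration("top"); X=cloud(c,z["d"]); im=z["im"]
m8=lambda u,v:(u*.64,v*.64)
def blob(mask,box,nm):
    u0,v0,u1,v1=[int(k*.64) for k in box]; M=np.zeros(mask.shape,bool); M[v0:v1,u0:u1]=mask[v0:v1,u0:u1]
    P=X[M]; P=P[~np.isnan(P[:,0])]
    if len(P)<3: print(nm,len(P));return
    r=cv2.minAreaRect(P[:,:2].astype(np.float32)); print(nm,len(P),"med",np.median(P,0).round(1),"rect",np.round(r[0],1),np.round(r[1],1),round(r[2],1),"z",np.percentile(P[:,2],[5,95]).round(1))
Z=X[...,2]; hi=Z>15
print("bench z",np.nanmedian(Z[int(450*.64):int(520*.64),int(100*.64):int(300*.64)]))
# table
blob((Z>30)&(Z<48),(310,180,445,300),"table")
blob(Z>85,(395,190,430,225),"peg")
blob(Z>58,(360,205,445,285),"clamp")
blob(Z>85,(360,225,445,285),"blockgrip")
blob(Z>50,(255,330,285,355),"modA"); blob(Z>50,(310,315,340,345),"modB")
blob(Z>15,(255,330,285,355),"modA all"); blob(Z>15,(310,315,340,345),"modB all")
blob(Z>20,(160,245,245,310),"tray"); 
blob((Z>9)&(Z<60),(510,260,560,370),"mallet")
blob((Z>9)&(Z<60),(525,290,550,370),"handle"); blob((Z>9)&(Z<60),(515,268,560,289),"head")
blob(Z>10,(600,275,635,305),"jar"); blob(Z>10,(270,370,325,395),"screwd")
blob(Z>10,(210,195,238,222),"thing"); blob(Z>10,(320,385,360,435),"bluebox"); blob(Z>60,(255,250,305,300),"scanner")
g=cv2.cvtColor(im,cv2.COLOR_BGR2GRAY); blob(g<45,(485,238,580,380),"mat")
E
```

```text
bench z -0.045553487245701026
table 2689 med [679.4  74.2  39.6] rect [663.3  51.1] [249.4 248.1] 22.6 z [35.2 44.7]
peg 27 med [713.6 -39.9 103.4] rect [714.5 -40. ] [14.2 14.1] 0.9 z [ 88.2 106.9]
clamp 908 med [634.5 -13.5  67.9] rect [645.1 -26.6] [159.7 143.2] 80.0 z [61.8 99.4]
blockgrip 42 med [608.3   0.  105.8] rect [609.4   1.6] [24.5 15.2] 89.1 z [ 87.9 111.1]
modA 43 med [408.4 291.4  66.6] rect [408.7 292.3] [27.2 14.7] 32.0 z [55.5 72.3]
modB 36 med [438.6 164.4  67.7] rect [440.1 165.5] [27.5 14. ] 16.2 z [59.6 71.1]
modA all 113 med [408.  287.7  36.5] rect [408.4 291.9] [33.8 34.5] 33.2 z [22.7 70.7]
modB all 106 med [437.9 160.9  35.9] rect [439.5 165.3] [34.5 35. ] 15.4 z [20.6 69.9]
tray 203 med [556.3 447.   28.5] rect [555.7 454.7] [101.5 161.5] 0.9 z [21.2 33. ]
mallet 491 med [ 514.3 -325.9   30.8] rect [ 499.4 -320. ] [108.9 238.4] 84.2 z [16.1 37.7]
handle 292 med [ 457.1 -326.2   29.7] rect [ 459.1 -336.6] [ 52.9 161.4] 85.7 z [17. 35.]
head 168 med [ 559.2 -324.2   33.9] rect [ 559.8 -325.3] [27.2 71.2] 0.3 z [25.4 39.2]
jar 172 med [ 533.3 -499.9   66.3] rect [ 534.8 -506. ] [39.5 40.4] 67.8 z [18.2 72.3]
screwd 204 med [323.2 219.9  22.9] rect [322.1 218.6] [132.1  25.9] 78.9 z [15. 28.]
thing 34 med [718.6 407.5  27.1] rect [720.2 410.6] [26.7 46.8] 41.4 z [10.8 44.9]
bluebox 108 med [259.1 120.8  19. ] rect [260.7 121.1] [87.7 68.7] 1.3 z [11.1 23.9]
scanner 405 med [559.9 253.6  83.5] rect [561.5 253.4] [61.4 82.1] 26.1 z [66.1 87.9]
mat 2912 med [ 490.1 -318.7    2.5] rect [ 500.7 -327.9] [163.6 292.5] 81.3 z [-1.9  7.2]
```

```bash
python3 - <<'E'
from h import *
s=arm.read_state(); y0=jawyaw(); p=s["position"]; print(np.degrees(y0))
q=np.array([714.5,-40,200]); mid=(p+q)/2
go(mid,y0); go(q,y0,mid,y0)
t=np.radians(209.3); go([714.5,-40,200],t,q,y0)
go([714.5,-40,79],t,q,t)
C=np.array([663.3,51.1]); v=q[:2]-C; r=105
a0=np.arctan2(v[1],v[0]); P0=C+r*np.array([np.cos(a0),np.sin(a0)]); print(np.degrees(a0),P0)
for k in range(1,10):
    a=a0-np.radians(72/9*k); go([*(C+r*np.array([np.cos(a),np.sin(a)])),79],t+a-a0,[*P0,79],t)
E
```

```text
109.05704588786462
xyz [-33.11, 17.67, 1.55] ang [0.002, -0.0, 0.0] rows>= 7
xyz [-33.11, 17.67, 1.52] ang [0.0, 0.0, 0.0] rows>= 7
xyz [0.0, 0.0, 0.0] ang [-0.0, 0.0, -1.75] rows>= 10
xyz [0.0, 0.0, 12.1] ang [0.0, 0.0, 0.0] rows>= 2
-60.66315296465198 [714.74403391 -40.43420877]
xyz [-0.1, 1.46, 0.0] ang [0.0, 0.0, 0.14] rows>= 1
xyz [-0.4, 2.89, 0.0] ang [0.0, 0.0, 0.279] rows>= 2
xyz [-0.91, 4.27, 0.0] ang [0.0, 0.0, 0.419] rows>= 3
xyz [-1.59, 5.57, 0.0] ang [-0.0, -0.0, 0.559] rows>= 3
xyz [-2.45, 6.75, 0.0] ang [-0.0, -0.0, 0.698] rows>= 4
xyz [-3.47, 7.81, 0.0] ang [-0.0, -0.0, 0.838] rows>= 5
xyz [-4.62, 8.71, 0.0] ang [-0.0, -0.0, 0.977] rows>= 6
xyz [-5.89, 9.44, 0.0] ang [-0.0, -0.0, 1.117] rows>= 6
xyz [-7.25, 9.99, 0.0] ang [-0.0, -0.0, 1.257] rows>= 7
```

Call:
{"api": "move_arm", "payload": {"moves": [{"gripper": 1, "xyz": [-5, 2.7, 0.2]}, {"gripper": 1, "xyz": [-10, 5.4, 0.5]}, {"gripper": 1, "xyz": [-15, 8, 0.7]}, {"gripper": 1, "xyz": [-20, 10.7, 1]}, {"gripper": 1, "xyz": [-25, 13.4, 1.2]}, {"gripper": 1, "xyz": [-29, 15.5, 1.4]}, {"gripper": 1, "xyz": [-33.1, 17.7, 1.5]}, {"gripper": 1, "xyz": [-33.1, 17.7, 1.5]}]}}

```text
invalid input
```

Call:
{"api": "move_arm", "payload": {"moves": [{"gripper": 1, "xyz": [-5, 2.7, 0.2]}, {"gripper": 1, "xyz": [-10, 5.4, 0.5]}, {"gripper": 1, "xyz": [-15, 8, 0.7]}, {"gripper": 1, "xyz": [-20, 10.7, 1]}, {"gripper": 1, "xyz": [-25, 13.4, 1.2]}, {"gripper": 1, "xyz": [-29, 15.5, 1.4]}, {"gripper": 1, "xyz": [-33.1, 17.7, 1.5]}, {"gripper": 1, "xyz": [-33.1, 17.7, 1.5]}]}}

```text
invalid input
```

Call:
{"api": "move_arm", "payload": {"moves": [{"gripper": 1, "xyz": [0, 0, 0], "angular": [0, 0, -0.18]}, {"gripper": 1, "xyz": [0, 0, 0], "angular": [0, 0, -0.36]}, {"gripper": 1, "xyz": [0, 0, 0], "angular": [0, 0, -0.54]}, {"gripper": 1, "xyz": [0, 0, 0], "angular": [0, 0, -0.72]}, {"gripper": 1, "xyz": [0, 0, 0], "angular": [0, 0, -0.9]}, {"gripper": 1, "xyz": [0, 0, 0], "angular": [0, 0, -1.08]}, {"gripper": 1, "xyz": [0, 0, 0], "angular": [0, 0, -1.26]}, {"gripper": 1, "xyz": [0, 0, 0], "angular": [0, 0, -1.44]}, {"gripper": 1, "xyz": [0, 0, 0], "angular": [0, 0, -1.6]}, {"gripper": 1, "xyz": [0, 0, 0], "angular": [0, 0, -1.75]}]}}

```text
clock: 1.35
position: [204.1, -590.3, 230.6]
ee_rot: [0.864, -0.503, -0.001, -0.0]
contact_force: [1.2, 0.4, -0.1]
gripper_width: 85.6
```

```bash
python3 - <<'E'
from h import *
c=arm.get_calibration("wrist"); im,d=snap("wrist",None,1.5,"w1")
s=arm.read_state(); print(s["clock"],s["position"],np.degrees(jawyaw()),np.degrees(s["joints"]).round(1)); print(c["t"])
X=cloud(c,d); Z=X[...,2]
def bb(M,nm):
    n,l,st,ce=cv2.connectedComponentsWithStats(M.astype(np.uint8))
    for i in range(1,n):
        if st[i,4]>150:
            P=X[l==i]; r=cv2.minAreaRect(P[:,:2].astype(np.float32)); print(nm,st[i,4],np.nanmedian(P,0).round(1),np.round(r[0],1),np.round(r[1],1),round(r[2],1),ce[i].round())
bb((Z>95)&(Z<115),"hi"); 
T=(abs(Z-40)<3); P=X[T]; r=cv2.minAreaRect(P[:,:2].astype(np.float32)); print(r)
go([714.5,-40,79],np.radians(209.3))
E
```

```text
1.4 [ 204.09118853 -590.37274126  230.65330284] -150.21231848177115 [-56.1  22.1   0.4  -0.  -68.4  85.9]
[-112.99134773  539.94538094  576.69104799]
hi 402 [ 367.3 -646.1  105.4] [ 368.3 -645.5] [29.9  5.5] 71.7 [104.  14.]
((382.7450866699219, -499.2339172363281), (351.7950134277344, 12.375968933105469), 85.98153686523438)
xyz [-22.39, -71.64, 15.21] ang [-0.0, 0.001, 0.009] rows>= 13
```

View pics/w1.png

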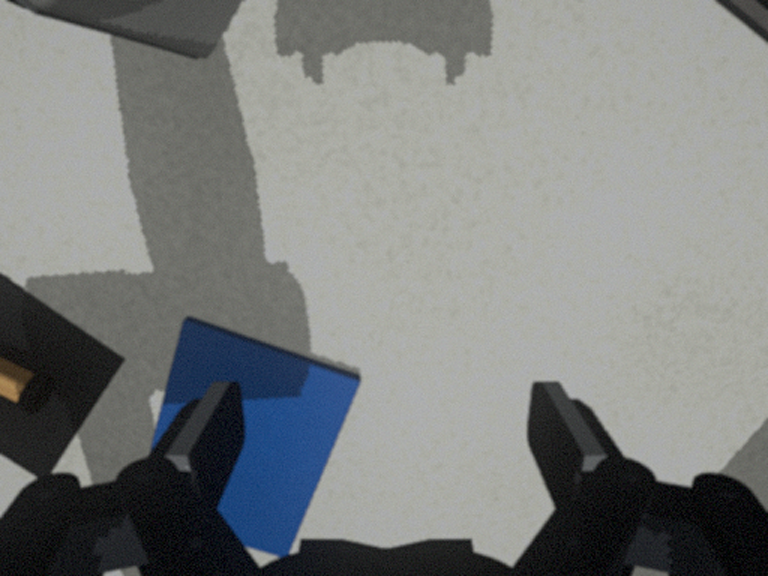

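Every row needs the "angular" field. The wrist image shows only the mat edge, the blue pad and the fingers. I'll repeat the translation with complete rows.

Call:
{"api": "move_arm", "payload": {"moves": [{"gripper": 1, "xyz": [-1.6, -5.1, 0.2], "angular": [0, 0, 0]}, {"gripper": 1, "xyz": [-3.2, -10.2, 0.4], "angular": [0, 0, 0]}, {"gripper": 1, "xyz": [-4.8, -15.3, 0.6], "angular": [0, 0, 0]}, {"gripper": 1, "xyz": [-6.4, -20.4, 0.8], "angular": [0, 0, 0]}, {"gripper": 1, "xyz": [-8, -25.5, 1], "angular": [0, 0, 0]}, {"gripper": 1, "xyz": [-9.6, -30.6, 1.2], "angular": [0, 0, 0]}, {"gripper": 1, "xyz": [-11.2, -35.8, 1.5], "angular": [0, 0, 0]}, {"gripper": 1, "xyz": [-11.2, -35.8, 1.5], "angular": [0, 0, 0]}]}}

```text
clock: 2.4
position: [463.3, -315.1, 215.6]
ee_rot: [0.864, -0.504, -0.0, -0.0]
contact_force: [-0.5, -0.9, -0.6]
gripper_width: 85.7
```

Call:
{"api": "move_arm", "payload": {"moves": [{"gripper": 1, "xyz": [-1.6, -5.1, 0.2], "angular": [0, 0, 0]}, {"gripper": 1, "xyz": [-3.2, -10.2, 0.4], "angular": [0, 0, 0]}, {"gripper": 1, "xyz": [-4.8, -15.3, 0.6], "angular": [0, 0, 0]}, {"gripper": 1, "xyz": [-6.4, -20.4, 0.8], "angular": [0, 0, 0]}, {"gripper": 1, "xyz": [-8, -25.5, 1], "angular": [0, 0, 0]}, {"gripper": 1, "xyz": [-9.6, -30.6, 1.2], "angular": [0, 0, 0]}, {"gripper": 1, "xyz": [-11.2, -35.8, 1.5], "angular": [0, 0, 0]}, {"gripper": 1, "xyz": [-11.2, -35.8, 1.5], "angular": [0, 0, 0]}]}}

```text
clock: 3.4
position: [719.8, -42.4, 198.8]
ee_rot: [0.863, -0.505, -0.001, 0.001]
contact_force: [-0.3, -0.5, 0.2]
gripper_width: 85.5
```

```bash
cat >> h.py <<'E'
def bb(X,M,nm,mn=150):
    n,l,st,ce=cv2.connectedComponentsWithStats(M.astype(np.uint8))
    for i in range(1,n):
        if st[i,4]>mn:
            P=X[l==i]; r=cv2.minAreaRect(P[:,:2].astype(np.float32)); print(nm,st[i,4],"med",np.nanmedian(P,0).round(1),"rect",np.round(r[0],1),np.round(r[1],1),round(r[2],1),"px",ce[i].round())
E
python3 - <<'E'
from h import *
c=arm.get_calibration("wrist"); im,d=snap("wrist",None,1.5,"w2")
s=arm.read_state(); print(s["clock"],s["position"],np.degrees(jawyaw()),np.degrees(s["joints"]).round(1))
X=cloud(c,d); Z=X[...,2]
bb(X,(Z>96)&(Z<115),"hi"); bb(X,(Z>62)&(Z<75),"clamp")
go([714.5,-40,79],np.radians(209.3))
E
```

```text
3.45 [718.75736883 -44.01412492 199.43387669] -150.6703937742043 [  9.3  32.7  13.4  -0.  -70.9  20. ]
hi 470 med [720.6 -42.4 106.5] rect [719.9 -41. ] [16.8 17. ] 7.3 px [257. 193.]
hi 601 med [6.183e+02 3.000e-01 1.080e+02] rect [ 6.145e+02 -2.000e-01] [27.7 14.2] 83.5 px [340. 291.]
clamp 2702 med [847.8  12.8  68.7] rect [861.5  33. ] [ 91.4 236.6] 30.4 px [ 85. 163.]
clamp 10179 med [647.1 -26.6  67.9] rect [630.3 -24.4] [160.7 105. ] 80.2 px [321. 233.]
xyz [-0.54, 0.14, 12.04] ang [0.002, 0.001, 0.001] rows>= 2
```

View pics/w2.png

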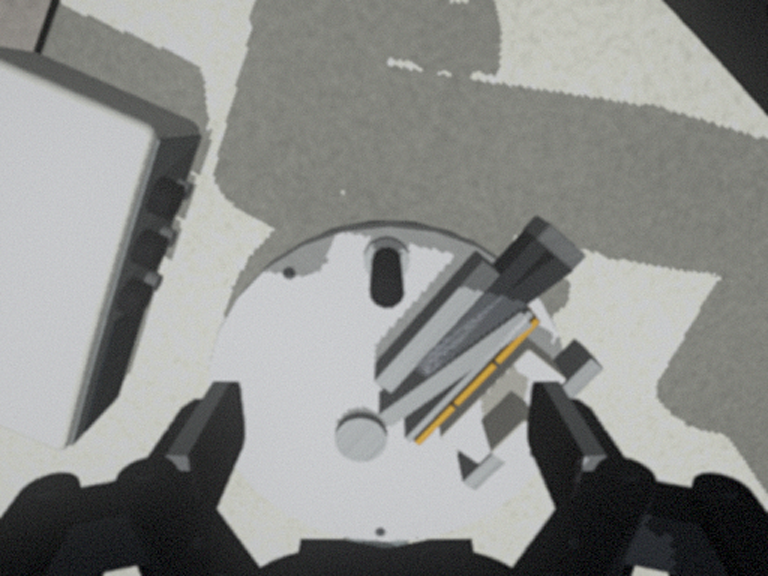

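The wrist view shows the black pin at (387,270), the clamp with brass pads at (480,380), and the block's grip near (500,415). The clear path to the pin is confirmed, so I'll descend and grip it.

Call:
{"api": "move_arm", "payload": {"moves": [{"gripper": 1, "xyz": [-0.3, 0, 5], "angular": [0, 0, 0]}, {"gripper": 1, "xyz": [-0.3, 0, 10], "angular": [0, 0, 0]}, {"gripper": 1, "xyz": [-0.3, 0, 12], "angular": [0, 0, 0]}, {"gripper": 1, "xyz": [-0.3, 0, 12], "angular": [0, 0, 0]}, {"gripper": -1, "xyz": [-0.3, 0, 12], "angular": [0, 0, 0]}, {"gripper": -1, "xyz": [-0.3, 0, 12], "angular": [0, 0, 0]}, {"gripper": -1, "xyz": [-0.3, 0, 12], "angular": [0, 0, 0]}, {"gripper": -1, "xyz": [-0.3, 0, 12], "angular": [0, 0, 0]}, {"gripper": -1, "xyz": [-0.3, 0, 12], "angular": [0, 0, 0]}, {"gripper": -1, "xyz": [-0.3, 0, 12], "angular": [0, 0, 0]}]}}

```text
clock: 4.7
position: [718.4, -41.5, 82.5]
ee_rot: [0.863, -0.505, 0.001, -0.001]
contact_force: [1.9, 2.9, 4.4]
gripper_width: 16.1
```

Call:
{"api": "move_arm", "payload": {"moves": [{"gripper": -1, "xyz": [-0.1, 1.46, 0], "angular": [0, 0, 0.14]}, {"gripper": -1, "xyz": [-0.4, 2.89, 0], "angular": [0, 0, 0.279]}, {"gripper": -1, "xyz": [-0.91, 4.27, 0], "angular": [0, 0, 0.419]}, {"gripper": -1, "xyz": [-1.59, 5.57, 0], "angular": [0, 0, 0.559]}, {"gripper": -1, "xyz": [-2.45, 6.75, 0], "angular": [0, 0, 0.698]}, {"gripper": -1, "xyz": [-3.47, 7.81, 0], "angular": [0, 0, 0.838]}, {"gripper": -1, "xyz": [-4.62, 8.71, 0], "angular": [0, 0, 0.977]}, {"gripper": -1, "xyz": [-5.89, 9.44, 0], "angular": [0, 0, 1.117]}, {"gripper": -1, "xyz": [-7.25, 9.99, 0], "angular": [0, 0, 1.257]}, {"gripper": -1, "xyz": [-7.25, 9.99, 0], "angular": [0, 0, 1.257]}]}}

```text
clock: 5.95
position: [595.7, -28.3, 82.4]
ee_rot: [-0.403, 0.915, -0.001, 0.001]
contact_force: [3.2, -2.0, 4.5]
gripper_width: 15.9
```

Call:
{"api": "move_arm", "payload": {"moves": [{"gripper": -1, "xyz": [0, 0, 0], "angular": [0, 0, 0]}, {"gripper": 1, "xyz": [0, 0, 0], "angular": [0, 0, 0]}, {"gripper": 1, "xyz": [0, 0, 0], "angular": [0, 0, 0]}, {"gripper": 1, "xyz": [0, 0, 0], "angular": [0, 0, 0]}, {"gripper": 1, "xyz": [0, 0, -5], "angular": [0, 0, 0]}, {"gripper": 1, "xyz": [0, 0, -10], "angular": [0, 0, 0]}, {"gripper": 1, "xyz": [0, 0, -12], "angular": [0, 0, 0]}, {"gripper": 1, "xyz": [0, 0, -12], "angular": [0, 0, 0]}, {"gripper": 1, "xyz": [0, 0, -12], "angular": [0, 0, 0]}]}}

```text
clock: 7.08
position: [593.4, -27.7, 199.6]
ee_rot: [-0.401, 0.916, 0.001, -0.002]
contact_force: [0.1, -0.4, 0.2]
gripper_width: 85.2
```

```bash
python3 - <<'E'
from h import *
c=arm.get_calibration("wrist"); im,d=snap("wrist",None,1.5,"w3"); np.savez("w3",im=im,d=d)
s=arm.read_state(); print(s["clock"],s["position"],np.degrees(jawyaw()),np.degrees(s["joints"]).round(1))
X=cloud(c,d); Z=X[...,2]
bb(X,(Z>96)&(Z<115),"hi"); bb(X,(Z>62)&(Z<75),"clamp")
hsv=cv2.cvtColor(im,cv2.COLOR_BGR2HSV); B=(abs(hsv[...,0].astype(int)-19)<8)&(hsv[...,1]>130)&(Z>55); bb(X,B,"brass",30)
T=(abs(Z-40)<3); P=X[T][:,:2]; print("table ext",P.min(0),P.max(0))
E
```

```text
7.125 [593.43531273 -27.79161451 199.29667276] 137.30285545415427 [ 12.9  20.5  -6.6  -0.  -63.1 -55.6]
hi 466 med [595.5 -29.6 106.5] rect [596.1 -28.8] [16.7 16.9] 48.2 px [253. 192.]
hi 664 med [602.8  80.7 108.1] rect [602.8  84.4] [27.9 14.4] 10.8 px [337. 290.]
clamp 9887 med [587.   41.1  67.9] rect [584.6  61.7] [160.  104.6] 8.1 px [317. 231.]
clamp 276 med [450.3 160.7  68. ] rect [446.  163.9] [22.7 15. ] 9.1 px [505. 221.]
brass 104 med [575.   58.1  68.6] rect [573.   57.7] [26.  7.] 16.9 px [336. 232.]
brass 152 med [603.6  62.4  68.4] rect [605.7  64.5] [34.7  8.3] 7.7 px [314. 254.]
brass 133 med [640.2  67.8  68.5] rect [642.7  69.5] [34.6  7.9] 6.7 px [287. 281.]
table ext [431.56333102 -74.02981386] [886.46202962 270.86485874]
```

View pics/w3.png

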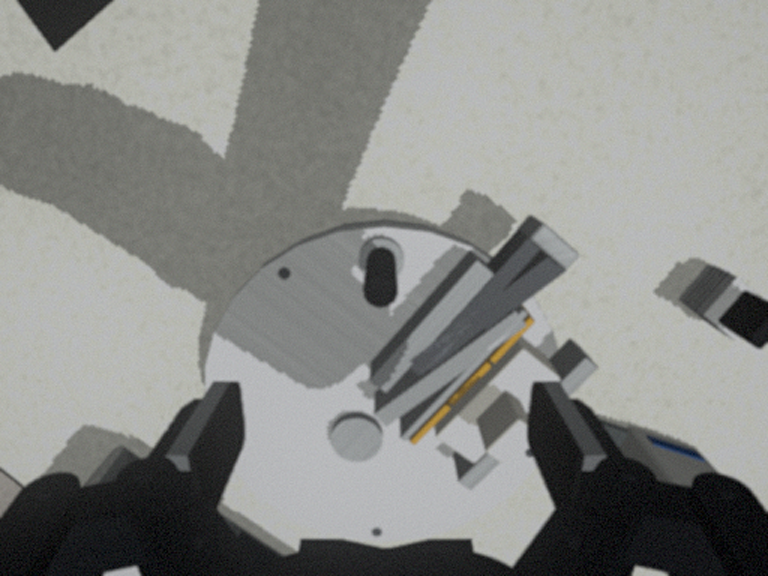

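The table turned and the clamp row now faces the robot. The block's grip is at (500,415) px and the wedge end at (550,245) px. Next I'll compute the block grasp and the transfer to the tray.

```bash
python3 - <<'E'
from h import *
y=np.radians(99.5); go([602.8,84.6,190],y)
go([602.8,84.6,79],y,[602.8,84.6,190],y)
d=y+np.radians(82); A=[602.8,84.6,190];T=[557,452,190]
for f in np.linspace(0,1,10)[1:]: go(np.array(A)+f*(np.array(T)-A),y+f*(d-y),A,y)
z=np.load("top0.npz"); c=arm.get_calibration("scene"); s=np.load("scene0.npz"); X=cloud(c,s["d"]); 
Z=X[...,2]; bb(X,(Z>22)&(Z<40)&(X[...,1]>350)&(X[...,1]<560)&(X[...,0]>480)&(X[...,0]<650),"tray scene",30)
bb(X,(Z>55)&(X[...,1]>140)&(X[...,1]<320)&(X[...,0]>380)&(X[...,0]<480),"mods scene",10)
E
```

```text
xyz [-8.9, 6.93, 0.92] ang [0.002, -0.004, 0.66] rows>= 4
xyz [0.0, 0.0, 11.1] ang [0.0, 0.0, 0.0] rows>= 2
xyz [-0.17, 4.11, 0.0] ang [0.0, 0.0, -0.159] rows>= 1
xyz [-0.34, 8.22, 0.0] ang [0.0, 0.0, -0.318] rows>= 2
xyz [-0.52, 12.33, 0.0] ang [0.0, 0.0, -0.477] rows>= 3
xyz [-0.69, 16.44, 0.0] ang [0.0, 0.0, -0.636] rows>= 4
xyz [-0.86, 20.55, 0.0] ang [0.0, 0.0, -0.795] rows>= 5
xyz [-1.03, 24.66, 0.0] ang [0.0, 0.0, -0.954] rows>= 6
xyz [-1.2, 28.77, 0.0] ang [0.0, 0.0, -1.113] rows>= 6
xyz [-1.37, 32.88, 0.0] ang [0.0, 0.0, -1.272] rows>= 7
xyz [-1.55, 36.99, 0.0] ang [-0.0, 0.0, -1.431] rows>= 8
tray scene 719 med [573.3 461.5  29.1] rect [558.3 455.4] [103.8 159.4] 1.0 px [437. 267.]
mods scene 58 med [451.3 164.4  67.6] rect [444.9 163.6] [30.4 14.2] 11.1 px [324. 201.]
mods scene 69 med [415.4 292.   66.8] rect [410.7 292.3] [27.8 14.5] 31.9 px [373. 203.]
```

Call:
{"api": "move_arm", "payload": {"moves": [{"gripper": 1, "xyz": [-2.2, 1.7, 0.2], "angular": [0, 0, 0.165]}, {"gripper": 1, "xyz": [-4.4, 3.5, 0.5], "angular": [0, 0, 0.33]}, {"gripper": 1, "xyz": [-6.7, 5.2, 0.7], "angular": [0, 0, 0.5]}, {"gripper": 1, "xyz": [-8.9, 6.9, 0.9], "angular": [0, 0, 0.66]}, {"gripper": 1, "xyz": [-8.9, 6.9, 0.9], "angular": [0, 0, 0.66]}, {"gripper": 1, "xyz": [-8.9, 6.9, 0.9], "angular": [0, 0, 0.66]}]}}

```text
clock: 7.88
position: [603.6, 84.1, 191.1]
ee_rot: [-0.083, 0.997, -0.0, -0.001]
contact_force: [-0.3, 0.2, 0.0]
gripper_width: 85.1
```

```bash
python3 - <<'E'
from h import *
c=arm.get_calibration("wrist"); im,d=snap("wrist",None,1.5,"w4")
s=arm.read_state(); print(s["clock"],s["position"],np.degrees(jawyaw()),np.degrees(s["joints"]).round(1))
X=cloud(c,d); Z=X[...,2]
bb(X,(Z>100)&(Z<115),"hi"); 
hsv=cv2.cvtColor(im,cv2.COLOR_BGR2HSV); B=(abs(hsv[...,0].astype(int)-19)<8)&(hsv[...,1]>130)&(Z>55); bb(X,B,"brass",30)
P=X[(abs(Z-70)<2.5)&(abs(X[...,0]-600)<80)&(abs(X[...,1]-110)<14)]; print(len(P)); r=cv2.minAreaRect(P[:,:2].astype(np.float32)); print("fence",r)
go([602.8,84.6,79],np.radians(99.5))
E
```

```text
7.925 [603.77066567  83.72602667 191.47862197] 99.52512759985086 [  23.1   22.3   -5.1    0.   -62.7 -103.6]
hi 505 med [595.2 -26.2 106.3] rect [595.9 -27.5] [17.1 16.9] 88.4 px [105. 161.]
hi 757 med [601.4  84.6 108.8] rect [602.8  84.9] [27.9 13.8] 9.2 px [257. 195.]
brass 231 med [567.6  58.   68.3] rect [569.5  57.1] [38.2  5.8] 7.2 px [231. 133.]
brass 216 med [605.7  63.2  68.5] rect [606.1  63.1] [35.2  4.6] 8.4 px [231. 179.]
brass 157 med [639.8  68.6  68.5] rect [643.   68.7] [34.  4.] 7.9 px [231. 219.]
2012
fence ((599.5408935546875, 108.92792510986328), (118.53311920166016, 15.317597389221191), 8.312540054321289)
xyz [0.06, 0.11, 11.25] ang [-0.0, -0.002, 0.0] rows>= 2
```

Call:
{"api": "move_arm", "payload": {"moves": [{"gripper": 1, "xyz": [0, 0.1, 5.5], "angular": [0, 0, 0]}, {"gripper": 1, "xyz": [0, 0.1, 10], "angular": [0, 0, 0]}, {"gripper": 1, "xyz": [0, 0.1, 11.3], "angular": [0, 0, 0]}, {"gripper": 1, "xyz": [0, 0.1, 11.3], "angular": [0, 0, 0]}, {"gripper": -1, "xyz": [0, 0.1, 11.3], "angular": [0, 0, 0]}, {"gripper": -1, "xyz": [0, 0.1, 11.3], "angular": [0, 0, 0]}, {"gripper": -1, "xyz": [0, 0.1, 11.3], "angular": [0, 0, 0]}, {"gripper": -1, "xyz": [0, 0.1, 11.3], "angular": [0, 0, 0]}, {"gripper": -1, "xyz": [0, 0.1, 11.3], "angular": [0, 0, 0]}, {"gripper": -1, "xyz": [0, 0.1, 11.3], "angular": [0, 0, 0]}]}}

```text
clock: 9.18
position: [604.2, 85.5, 79.9]
ee_rot: [-0.083, 0.997, 0.0, 0.0]
contact_force: [-1.1, 0.7, 5.1]
gripper_width: 13.1
```

Call:
{"api": "move_arm", "payload": {"moves": [{"gripper": -1, "xyz": [0, 0, -2], "angular": [0, 0, 0]}, {"gripper": -1, "xyz": [0, 0, -4], "angular": [0, 0, 0]}, {"gripper": -1, "xyz": [0, 0, -7], "angular": [0, 0, 0]}, {"gripper": -1, "xyz": [0, 0, -11], "angular": [0, 0, 0]}, {"gripper": -1, "xyz": [0, 0, -11], "angular": [0, 0, 0]}, {"gripper": -1, "xyz": [0, 0, -11], "angular": [0, 0, 0]}]}}

```text
clock: 9.93
position: [603.0, 85.3, 188.0]
ee_rot: [-0.083, 0.997, 0.0, -0.001]
contact_force: [0.2, -0.1, -2.7]
gripper_width: 13.0
```

Call:
{"api": "move_arm", "payload": {"moves": [{"gripper": -1, "xyz": [-0.2, 4.1, 0], "angular": [0, 0, -0.159]}, {"gripper": -1, "xyz": [-0.3, 8.2, 0], "angular": [0, 0, -0.318]}, {"gripper": -1, "xyz": [-0.5, 12.3, 0], "angular": [0, 0, -0.477]}, {"gripper": -1, "xyz": [-0.7, 16.4, 0], "angular": [0, 0, -0.636]}, {"gripper": -1, "xyz": [-0.9, 20.5, 0], "angular": [0, 0, -0.795]}, {"gripper": -1, "xyz": [-1, 24.7, 0], "angular": [0, 0, -0.954]}, {"gripper": -1, "xyz": [-1.2, 28.8, 0], "angular": [0, 0, -1.113]}, {"gripper": -1, "xyz": [-1.4, 32.9, 0], "angular": [0, 0, -1.272]}, {"gripper": -1, "xyz": [-1.5, 37, 0], "angular": [0, 0, -1.431]}, {"gripper": -1, "xyz": [-1.5, 37, 0], "angular": [0, 0, -1.431]}]}}

```text
clock: 11.18
position: [556.0, 455.0, 185.6]
ee_rot: [0.717, -0.697, -0.0, 0.002]
contact_force: [-0.5, -0.7, -1.2]
gripper_width: 13.1
```

```bash
python3 - <<'E'
from h import *
c=arm.get_calibration("wrist"); im,d=snap("wrist")
s=arm.read_state(); print(s["clock"],s["position"],np.degrees(jawyaw()),s["gripper_width"],s["contact_force"])
X=cloud(c,d); Z=X[...,2]; bb(X,(Z>24)&(Z<36),"rim",100)
g=(Z>0)&(Z<35)&(abs(X[...,0]-558)<90)&(abs(X[...,1]-455)<120); P=X[(Z>24)&(Z<36)&(X[...,0]<660)]; print(P.min(0),P.max(0))
hh=(Z>60)&(abs(X[...,0]-558)<70)&(abs(X[...,1]-455)<70); bb(X,hh,"held",100)
go([558,455,46],np.radians(181.5))
E
```

```text
11.225 [556.36203433 453.42262241 186.05738312] -178.4545345077236 13.142997579601838 [-0.77636175 -0.61280029 -1.36476635]
rim 437 med [413.4 308.6  34.2] rect [406.4 310.1] [34.4 14.6] 2.2 px [437.   7.]
rim 2413 med [564.3 431.1  30.6] rect [558.2 456.5] [100.1 160.3] 1.2 px [254. 152.]
rim 234 med [717.1 417.   30.4] rect [722.  417.7] [15.2 32.1] 18.1 px [ 79. 127.]
rim 605 med [766.3 464.8  30.4] rect [776.7 473.2] [31.6 77.7] 18.0 px [ 34. 178.]
rim 197 med [797.8 539.8  28.2] rect [799.4 538.3] [25.2  9.6] 85.3 px [ 23. 243.]
rim 574 med [450.1 567.4  31. ] rect [442.8 567.8] [  8.5 118.8] 87.1 px [358. 279.]
[382.06164551 302.18842062  24.00569998] [620.06713263 575.33065866  35.98056686]
held 40055 med [557.  444.1 244.4] rect [557.1 441.1] [122.4  55.3] 1.6 px [257. 314.]
xyz [-0.2, -0.22, 14.0] ang [0.004, -0.003, 0.001] rows>= 3
```

Call:
{"api": "move_arm", "payload": {"moves": [{"gripper": -1, "xyz": [-0.2, -0.2, 5], "angular": [0, 0, 0]}, {"gripper": -1, "xyz": [-0.2, -0.2, 10], "angular": [0, 0, 0]}, {"gripper": -1, "xyz": [-0.2, -0.2, 13], "angular": [0, 0, 0]}, {"gripper": -1, "xyz": [-0.2, -0.2, 14.1], "angular": [0, 0, 0]}, {"gripper": -1, "xyz": [-0.2, -0.2, 14.1], "angular": [0, 0, 0]}, {"gripper": 1, "xyz": [-0.2, -0.2, 14.1], "angular": [0, 0, 0]}, {"gripper": 1, "xyz": [-0.2, -0.2, 14.1], "angular": [0, 0, 0]}, {"gripper": 1, "xyz": [-0.2, -0.2, 14.1], "angular": [0, 0, 0]}, {"gripper": 1, "xyz": [-0.2, -0.2, 9], "angular": [0, 0, 0]}, {"gripper": 1, "xyz": [-0.2, -0.2, 4], "angular": [0, 0, 0]}]}}

```text
clock: 12.48
position: [559.6, 454.8, 150.6]
ee_rot: [0.716, -0.698, 0.0, 0.0]
contact_force: [0.8, 1.3, 0.5]
gripper_width: 85.3
```

```bash
python3 - <<'E'
from h import *
c=arm.get_calibration("wrist"); im,d=snap("wrist",None,1.2,"w5")
s=arm.read_state(); print(s["clock"],s["position"],np.degrees(jawyaw()),s["gripper_width"],s["contact_force"])
X=cloud(c,d); Z=X[...,2]; bb(X,(Z>60)&(Z<85)&(X[...,0]<650)&(X[...,0]>500)&(X[...,1]<520)&(X[...,1]>400),"blockgrip",100)
bb(X,(Z>60)&(Z<85)&(X[...,0]<500),"mod",50)
y=np.radians(122) ; print("modA:"); go([411,292.3,150],np.radians(122)); go([411,292.3,150],np.radians(212))
E
```

```text
12.525 [562.97903504 457.40038214 160.41447655] -178.410637155545 85.1630924531105 [3.03656993 0.51799372 8.01952679]
blockgrip 810 med [561.3 451.4  72.7] rect [561.3 453.2] [13.7 27.6] 1.3 px [256. 195.]
mod 773 med [482.3 568.6  74.8] rect [483.  563.2] [13.8 34.2] 88.4 px [347. 331.]
modA:
xyz [16.09, 15.66, 0.71] ang [-0.006, 0.014, 1.04] rows>= 6
xyz [16.09, 15.66, 0.71] ang [-0.014, 0.005, -0.531] rows>= 4
```

Call:
{"api": "move_arm", "payload": {"moves": [{"gripper": 1, "xyz": [2.5, 2.5, 0.1], "angular": [0, 0, 0.17]}, {"gripper": 1, "xyz": [5, 5, 0.2], "angular": [0, 0, 0.34]}, {"gripper": 1, "xyz": [7.5, 7.5, 0.3], "angular": [0, 0, 0.51]}, {"gripper": 1, "xyz": [10, 10, 0.4], "angular": [0, 0, 0.68]}, {"gripper": 1, "xyz": [13, 13, 0.5], "angular": [0, 0, 0.86]}, {"gripper": 1, "xyz": [16.1, 15.7, 0.6], "angular": [0, 0, 1.04]}, {"gripper": 1, "xyz": [16.1, 15.7, 0.6], "angular": [0, 0, 1.04]}, {"gripper": 1, "xyz": [16.1, 15.7, 0.6], "angular": [0, 0, 1.04]}]}}

```text
clock: 13.52
position: [407.6, 290.7, 144.2]
ee_rot: [-0.275, 0.961, 0.001, 0.001]
contact_force: [-0.6, 0.5, 0.7]
gripper_width: 85.7
```

```bash
python3 - <<'E'
from h import *
c=arm.get_calibration("wrist"); im,d=snap("wrist",None,1.2,"w6")
s=arm.read_state(); print(s["clock"],s["position"],np.degrees(jawyaw()),s["gripper_width"],s["contact_force"])
X=cloud(c,d); Z=X[...,2]
bb(X,(Z>60)&(Z<75)&(X[...,0]<500)&(X[...,1]<350),"mod",50)
E
```

```text
13.575 [407.73938233 290.88833272 143.94500058] 121.96372197522186 85.47760345326019 [-0.84310727 -0.15721871 -0.01636123]
mod 986 med [441.  165.8  68.5] rect [442.3 164.8] [28.2 14.9] 13.9 px [ 74. 147.]
mod 797 med [407.1 292.9  68.8] rect [408.4 293.5] [28.  13.9] 33.2 px [259. 201.]
```

Call:
{"api": "move_arm", "payload": {"moves": [{"gripper": 1, "xyz": [-0.2, 0.2, 5], "angular": [0, 0, -0.02]}, {"gripper": 1, "xyz": [-0.2, 0.2, 9], "angular": [0, 0, -0.02]}, {"gripper": 1, "xyz": [-0.2, 0.2, 10.5], "angular": [0, 0, -0.02]}, {"gripper": 1, "xyz": [-0.2, 0.2, 10.5], "angular": [0, 0, -0.02]}, {"gripper": -1, "xyz": [-0.2, 0.2, 10.5], "angular": [0, 0, -0.02]}, {"gripper": -1, "xyz": [-0.2, 0.2, 10.5], "angular": [0, 0, -0.02]}, {"gripper": -1, "xyz": [-0.2, 0.2, 10.5], "angular": [0, 0, -0.02]}, {"gripper": -1, "xyz": [-0.2, 0.2, 10.5], "angular": [0, 0, -0.02]}, {"gripper": -1, "xyz": [-0.2, 0.2, 10.5], "angular": [0, 0, -0.02]}, {"gripper": -1, "xyz": [-0.2, 0.2, 10.5], "angular": [0, 0, -0.02]}]}}

```text
clock: 14.82
position: [407.9, 293.0, 38.9]
ee_rot: [-0.285, 0.959, 0.0, 0.001]
contact_force: [-2.3, 0.1, 4.8]
gripper_width: 12.9
```

Call:
{"api": "move_arm", "payload": {"moves": [{"gripper": -1, "xyz": [0, 0, -2], "angular": [0, 0, 0]}, {"gripper": -1, "xyz": [0, 0, -6], "angular": [0, 0, 0]}, {"gripper": -1, "xyz": [0, 0, -11], "angular": [0, 0, 0]}, {"gripper": -1, "xyz": [0, 0, -15], "angular": [0, 0, 0]}, {"gripper": -1, "xyz": [0, 0, -15], "angular": [0, 0, 0]}, {"gripper": -1, "xyz": [0, 0, -15], "angular": [0, 0, 0]}]}}

```text
clock: 15.58
position: [406.7, 291.9, 187.1]
ee_rot: [-0.284, 0.959, -0.0, -0.001]
contact_force: [0.1, -0.2, -1.1]
gripper_width: 13.0
```

```bash
python3 - <<'E'
from h import *
s=arm.read_state(); print(s["clock"],s["position"],np.degrees(jawyaw()),s["gripper_width"],s["contact_force"])
go([640.6,90.4,190],np.radians(98))
E
```

```text
15.575 [406.73392158 291.88265919 187.1306885 ] 123.01438388508917 13.013400451809375 [ 0.11178193 -0.24373764 -1.08340993]
xyz [-8.63, -29.64, -0.31] ang [-0.001, -0.002, 0.437] rows>= 5
```

Call:
{"api": "move_arm", "payload": {"moves": [{"gripper": -1, "xyz": [-1.4, -4.9, 0], "angular": [0, 0, 0.073]}, {"gripper": -1, "xyz": [-2.8, -9.8, 0], "angular": [0, 0, 0.146]}, {"gripper": -1, "xyz": [-4.3, -14.8, 0], "angular": [0, 0, 0.22]}, {"gripper": -1, "xyz": [-5.7, -19.7, 0], "angular": [0, 0, 0.29]}, {"gripper": -1, "xyz": [-7.2, -24.6, 0], "angular": [0, 0, 0.365]}, {"gripper": -1, "xyz": [-8.6, -29.6, -0.3], "angular": [0, 0, 0.437]}, {"gripper": -1, "xyz": [-8.6, -29.6, -0.3], "angular": [0, 0, 0.437]}, {"gripper": -1, "xyz": [-8.6, -29.6, -0.3], "angular": [0, 0, 0.437]}]}}

```text
clock: 16.58
position: [639.9, 91.2, 188.9]
ee_rot: [-0.07, 0.998, -0.0, -0.002]
contact_force: [0.0, -0.4, -0.7]
gripper_width: 13.1
```

```bash
python3 - <<'E'
from h import *
c=arm.get_calibration("wrist"); im,d=snap("wrist",None,1.2,"w7")
s=arm.read_state(); print(s["clock"],s["position"],np.degrees(jawyaw()),s["gripper_width"],s["contact_force"])
X=cloud(c,d); Z=X[...,2]
hsv=cv2.cvtColor(im,cv2.COLOR_BGR2HSV); B=(abs(hsv[...,0].astype(int)-19)<8)&(hsv[...,1]>130)&(Z>55); bb(X,B,"brass",30)
go([640.6,90.4,82],np.radians(98))
E
```

```text
16.625 [639.81626267  91.69714657 189.61877084] 98.04701841780927 13.136283350726824 [-0.04743524  0.95117131 -0.96154164]
brass 268 med [569.8  58.2  68.3] rect [569.2  58. ] [34.1  4.9] 8.4 px [226.  89.]
brass 249 med [604.2  63.4  68.4] rect [606.   63.2] [35.8  4.9] 7.4 px [227. 135.]
brass 186 med [641.1  68.5  68.5] rect [641.   68.2] [30.3  4.7] 8.4 px [229. 180.]
xyz [-0.1, -0.14, 10.76] ang [-0.0, -0.003, 0.001] rows>= 2
```

View pics/w7.png

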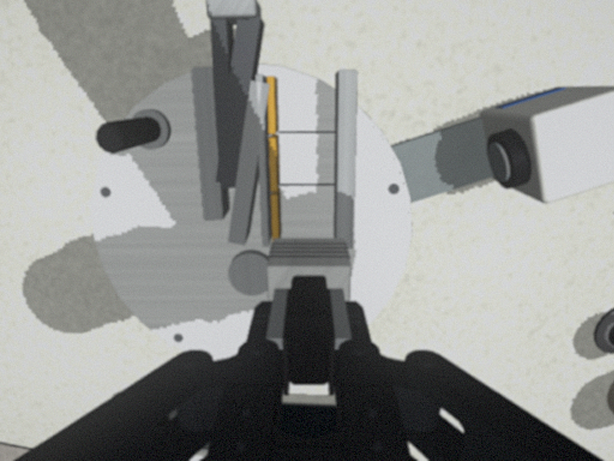

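The module hangs square over the row, between the pads at (275,160) and the fence at (345,150), so I'll insert it.

Call:
{"api": "move_arm", "payload": {"moves": [{"gripper": -1, "xyz": [-0.1, -0.1, 5], "angular": [0, 0, 0]}, {"gripper": -1, "xyz": [-0.1, -0.1, 7], "angular": [0, 0, 0]}, {"gripper": -1, "xyz": [-0.1, -0.1, 7], "angular": [0, 0, 0]}, {"gripper": -1, "xyz": [-0.1, -0.1, 8], "angular": [0, 0, 0]}, {"gripper": -1, "xyz": [-0.1, -0.1, 9], "angular": [0, 0, 0]}, {"gripper": -1, "xyz": [-0.1, -0.1, 10], "angular": [0, 0, 0]}, {"gripper": -1, "xyz": [-0.1, -0.1, 10.8], "angular": [0, 0, 0]}, {"gripper": -1, "xyz": [-0.1, -0.1, 10.9], "angular": [0, 0, 0]}, {"gripper": -1, "xyz": [-0.1, -0.1, 10.9], "angular": [0, 0, 0]}]}}

```text
clock: 17.75
position: [642.4, 90.5, 82.4]
ee_rot: [-0.07, 0.998, -0.0, 0.0]
contact_force: [-0.7, -0.4, -0.8]
gripper_width: 12.9
```

Call:
{"api": "move_arm", "payload": {"moves": [{"gripper": -1, "xyz": [0.1, 0, 0.2], "angular": [0, 0, 0]}, {"gripper": -1, "xyz": [0.1, 0, 0.3], "angular": [0, 0, 0]}, {"gripper": -1, "xyz": [0.1, 0, 0.3], "angular": [0, 0, 0]}, {"gripper": 1, "xyz": [0.1, 0, 0.3], "angular": [0, 0, 0]}, {"gripper": 1, "xyz": [0.1, 0, 0.3], "angular": [0, 0, 0]}, {"gripper": 1, "xyz": [0.1, 0, 0.3], "angular": [0, 0, 0]}, {"gripper": 1, "xyz": [0.1, 0, 0.3], "angular": [0, 0, 0]}, {"gripper": 1, "xyz": [0.1, 0, -4], "angular": [0, 0, 0]}, {"gripper": 1, "xyz": [0.1, 0, -9], "angular": [0, 0, 0]}, {"gripper": 1, "xyz": [0.1, 0, -9], "angular": [0, 0, 0]}]}}

```text
clock: 19.0
position: [644.0, 91.1, 177.9]
ee_rot: [-0.07, 0.998, 0.001, 0.005]
contact_force: [1.2, 0.9, -1.0]
gripper_width: 85.4
```

```bash
python3 - <<'E'
from h import *
c=arm.get_calibration("wrist"); im,d=snap("wrist",None,1.2,"w8")
s=arm.read_state(); print(s["clock"],s["position"],np.degrees(jawyaw()),s["gripper_width"],s["contact_force"])
X=cloud(c,d); Z=X[...,2]; bb(X,(Z>99)&(Z<115),"mod",50)
p=s["position"];go([442.3,164.8,150],np.radians(103.9))
E
```

```text
19.05 [642.23600215  90.84958527 174.85364112] 98.01111176270325 85.55816034443866 [-0.2721564  -0.3280553  -1.13611106]
mod 667 med [595.6 -26.  106.3] rect [596.1 -27.4] [17.1 17.4] 53.1 px [ 85. 107.]
mod 860 med [640.3  90.7 108.7] rect [641.8  90.9] [27.7 13.9] 7.8 px [256. 198.]
xyz [18.78, 10.11, 2.4] ang [0.001, 0.005, -0.103] rows>= 4
```

Call:
{"api": "move_arm", "payload": {"moves": [{"gripper": 1, "xyz": [4.7, 2.5, 0], "angular": [0, 0, -0.03]}, {"gripper": 1, "xyz": [9.4, 5, 0], "angular": [0, 0, -0.06]}, {"gripper": 1, "xyz": [14, 7.5, 1], "angular": [0, 0, -0.1]}, {"gripper": 1, "xyz": [18.8, 10.1, 2.4], "angular": [0, 0, -0.1]}, {"gripper": 1, "xyz": [18.8, 10.1, 2.4], "angular": [0, 0, -0.1]}, {"gripper": 1, "xyz": [18.8, 10.1, 2.4], "angular": [0, 0, -0.1]}]}}

```text
clock: 19.8
position: [441.0, 164.4, 148.0]
ee_rot: [-0.12, 0.993, -0.0, -0.0]
contact_force: [0.7, 0.1, 1.0]
gripper_width: 85.1
```

```bash
python3 - <<'E'
from h import *
c=arm.get_calibration("wrist"); im,d=snap("wrist",None,1.2,"w9")
s=arm.read_state(); print(s["clock"],s["position"],np.degrees(jawyaw()),s["gripper_width"],s["contact_force"])
X=cloud(c,d); Z=X[...,2]; bb(X,(Z>60)&(Z<75)&(X[...,0]<500),"mod",50)
go([441.2,165,38.5],np.radians(104))
E
```

```text
19.85 [441.57826631 164.40306227 148.17698191] 103.73808427150334 85.52318218088304 [-0.61990353  1.30758232  0.11711983]
mod 757 med [440.9 163.8  68.8] rect [442.6 164.2] [27.7 13.6] 13.5 px [255. 199.]
xyz [0.02, 0.07, 10.97] ang [-0.0, 0.0, -0.005] rows>= 2
```

Call:
{"api": "move_arm", "payload": {"moves": [{"gripper": 1, "xyz": [-0.1, 0, 5], "angular": [0, 0, 0]}, {"gripper": 1, "xyz": [-0.1, 0, 9], "angular": [0, 0, 0]}, {"gripper": 1, "xyz": [-0.1, 0, 10.9], "angular": [0, 0, 0]}, {"gripper": 1, "xyz": [-0.1, 0, 10.9], "angular": [0, 0, 0]}, {"gripper": -1, "xyz": [-0.1, 0, 10.9], "angular": [0, 0, 0]}, {"gripper": -1, "xyz": [-0.1, 0, 10.9], "angular": [0, 0, 0]}, {"gripper": -1, "xyz": [-0.1, 0, 10.9], "angular": [0, 0, 0]}, {"gripper": -1, "xyz": [-0.1, 0, 10.9], "angular": [0, 0, 0]}, {"gripper": -1, "xyz": [-0.1, 0, 10.9], "angular": [0, 0, 0]}, {"gripper": -1, "xyz": [-0.1, 0, 10.9], "angular": [0, 0, 0]}]}}

```text
clock: 21.1
position: [442.2, 164.7, 39.8]
ee_rot: [-0.12, 0.993, 0.0, 0.0]
contact_force: [-1.8, 0.0, 6.3]
gripper_width: 13.0
```

Call:
{"api": "move_arm", "payload": {"moves": [{"gripper": -1, "xyz": [0, 0, -2], "angular": [0, 0, 0]}, {"gripper": -1, "xyz": [0, 0, -6], "angular": [0, 0, 0]}, {"gripper": -1, "xyz": [0, 0, -11], "angular": [0, 0, 0]}, {"gripper": -1, "xyz": [0, 0, -15], "angular": [0, 0, 0]}, {"gripper": -1, "xyz": [0, 0, -15], "angular": [0, 0, 0]}, {"gripper": -1, "xyz": [0, 0, -15], "angular": [0, 0, 0]}]}}

```text
clock: 21.85
position: [440.9, 163.9, 188.0]
ee_rot: [-0.119, 0.993, -0.0, -0.001]
contact_force: [-0.8, -0.4, -1.4]
gripper_width: 12.9
```

```bash
python3 - <<'E'
from h import *
s=arm.read_state(); print(s["clock"],s["position"],np.degrees(jawyaw()),s["gripper_width"],s["contact_force"])
go([565.4,79.8,188],np.radians(98))
E
```

```text
21.85 [440.88200591 163.9411498  188.02304286] 103.70512567770083 12.920152079626094 [-0.81053709 -0.39091413 -1.43168478]
xyz [-10.1, -11.12, -0.02] ang [-0.0, -0.003, 0.1] rows>= 3
```

Call:
{"api": "move_arm", "payload": {"moves": [{"gripper": -1, "xyz": [-3.4, -3.7, 0], "angular": [0, 0, 0.03]}, {"gripper": -1, "xyz": [-6.8, -7.4, 0], "angular": [0, 0, 0.07]}, {"gripper": -1, "xyz": [-10.1, -11.1, 0], "angular": [0, 0, 0.1]}, {"gripper": -1, "xyz": [-10.1, -11.1, 0], "angular": [0, 0, 0.1]}, {"gripper": -1, "xyz": [-10.1, -11.1, 0], "angular": [0, 0, 0.1]}]}}

```text
clock: 22.48
position: [565.2, 80.2, 187.0]
ee_rot: [-0.069, 0.998, -0.0, -0.002]
contact_force: [-0.1, -1.4, -1.5]
gripper_width: 13.1
```

```bash
python3 - <<'E'
from h import *
s=arm.read_state(); print(s["clock"],s["position"],np.degrees(jawyaw()),s["gripper_width"],s["contact_force"])
go([565.4,79.8,80.5],np.radians(98))
E
```

```text
22.475 [565.17281523  80.19403134 186.96985465] 97.96631018799422 13.074954382490303 [-0.12700061 -1.42914507 -1.47505443]
xyz [-0.07, -0.04, 10.65] ang [-0.001, -0.005, -0.001] rows>= 2
```

Call:
{"api": "move_arm", "payload": {"moves": [{"gripper": -1, "xyz": [0, 0, 5], "angular": [0, 0, 0]}, {"gripper": -1, "xyz": [0, 0, 7], "angular": [0, 0, 0]}, {"gripper": -1, "xyz": [0, 0, 7], "angular": [0, 0, 0]}, {"gripper": -1, "xyz": [0, 0, 8], "angular": [0, 0, 0]}, {"gripper": -1, "xyz": [0, 0, 9], "angular": [0, 0, 0]}, {"gripper": -1, "xyz": [0, 0, 10], "angular": [0, 0, 0]}, {"gripper": -1, "xyz": [0, 0, 10.6], "angular": [0, 0, 0]}, {"gripper": -1, "xyz": [0, 0, 10.7], "angular": [0, 0, 0]}, {"gripper": -1, "xyz": [0, 0, 10.7], "angular": [0, 0, 0]}]}}

```text
clock: 23.6
position: [566.6, 80.6, 82.4]
ee_rot: [-0.07, 0.998, 0.0, 0.0]
contact_force: [0.3, -0.0, -1.0]
gripper_width: 13.0
```

Call:
{"api": "move_arm", "payload": {"moves": [{"gripper": -1, "xyz": [0, 0, 0.2], "angular": [0, 0, 0]}, {"gripper": -1, "xyz": [0, 0, 0.2], "angular": [0, 0, 0]}, {"gripper": -1, "xyz": [0, 0, 0.2], "angular": [0, 0, 0]}, {"gripper": 1, "xyz": [0, 0, 0.2], "angular": [0, 0, 0]}, {"gripper": 1, "xyz": [0, 0, 0.2], "angular": [0, 0, 0]}, {"gripper": 1, "xyz": [0, 0, 0.2], "angular": [0, 0, 0]}, {"gripper": 1, "xyz": [0, 0, 0.2], "angular": [0, 0, 0]}, {"gripper": 1, "xyz": [0, 0, -4], "angular": [0, 0, 0]}, {"gripper": 1, "xyz": [0, 0, -9], "angular": [0, 0, 0]}, {"gripper": 1, "xyz": [0, 0, -12], "angular": [0, 0, 0]}]}}

```text
clock: 24.85
position: [567.3, 80.8, 205.2]
ee_rot: [-0.07, 0.998, 0.0, 0.002]
contact_force: [-0.0, 0.0, -0.3]
gripper_width: 85.7
```

```bash
python3 - <<'E'
from h import *
c=arm.get_calibration("wrist"); im,d=snap("wrist",None,1.2,"w10")
s=arm.read_state(); print(s["clock"],s["position"],np.degrees(jawyaw()),s["gripper_width"],np.degrees(s["joints"]).round(1))
X=cloud(c,d); Z=X[...,2]; bb(X,(Z>99)&(Z<115),"mod",50); np.savez("w10",im=im,d=d)
# wedge outer end
W=(Z>60)&(Z<74)&(X[...,0]<575)&(X[...,0]>470)&(abs(X[...,1]-30)<40); P=X[W]; xs=(P[:,:2]-[666.5,49.7])@[[np.cos(.14)],[np.sin(.14)]]; ys=(P[:,:2]-[666.5,49.7])@[-np.sin(.14),np.cos(.14)]; xs=xs[:,0]
print("table-frame wedge xmin",np.percentile(xs,1),"y near end",np.percentile(ys[xs<xs.min()+8],[2,50,98]))
# mallet & mat from top
im,d=snap("top",None,1.2,"t1"); c=arm.get_calibration("top"); X=cloud(c,d); Z=X[...,2]
B=(X[...,0]>340)&(X[...,0]<680)&(X[...,1]<-210)&(X[...,1]>-450)
bb(X,B&(Z>9)&(Z<60),"mallet",50); 
hsv=cv2.cvtColor(im,cv2.COLOR_BGR2HSV); wood=B&(abs(hsv[...,0].astype(int)-15)<8)&(hsv[...,1]>70); bb(X,wood,"wood",30)
M=B&(Z>12)&(Z<60); P=X[M]; v=P[:,0]<525; r=cv2.minAreaRect(P[v][:,:2].astype(np.float32)); print("handle",r); r=cv2.minAreaRect(P[P[:,0]>535][:,:2].astype(np.float32)); print("head",r)
E
```

```text
24.9 [569.19818239  81.19034454 209.08801605] 98.07492343351821 85.40510604353892 [ 2.430e+01  1.790e+01 -9.200e+00  1.000e-01 -6.230e+01 -1.063e+02]
mod 671 med [565.4  80.9 108.7] rect [567.2  81.2] [28.7 13.1] 8.0 px [256. 188.]
mod 411 med [594.6 -26.4 106.4] rect [596.2 -27.4] [17.1 16.8] 49.8 px [116. 204.]
mod 529 med [638.5  90.3 108.6] rect [641.3  90.8] [27.2 14. ] 8.5 px [256. 273.]
table-frame wedge xmin -158.9668378477337 y near end [-14.73692643   0.3032949   14.35374068]
mallet 477 med [ 513.7 -325.9   31. ] rect [ 482.6 -332.7] [187.7  81.6] 1.7 px [342. 196.]
wood 328 med [ 467.8 -327.2   28.3] rect [ 470.5 -332.9] [ 34.3 150.3] 90.0 px [343. 205.]
handle ((456.22235107421875, -324.4167785644531), (136.88845825195312, 32.16295623779297), 4.351312637329102)
head ((554.9064331054688, -325.82281494140625), (37.49491882324219, 72.18732452392578), 1.552886724472046)
```

View pics/w10.png

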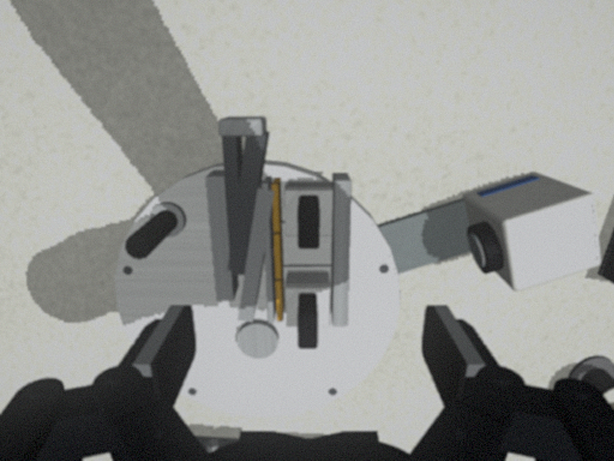

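View pics/t1.png

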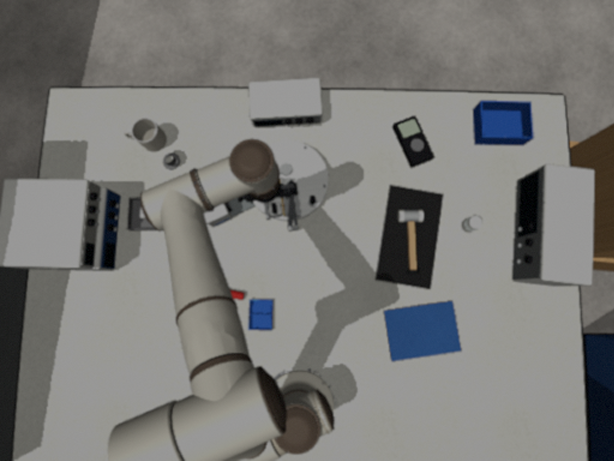

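No third module is on the bench, so there are only two. The mallet lies at (411,240) px with its head at (411,215). Going to it for a close look.

```bash
python3 - <<'E'
from h import *
go([515,-326,190],np.radians(94))
E
```

```text
xyz [11.02, -39.58, 1.53] ang [0.002, 0.009, 0.071] rows>= 7
```

Call:
{"api": "move_arm", "payload": {"moves": [{"gripper": 1, "xyz": [1.5, -5.5, 0.2], "angular": [0, 0.009, 0.01]}, {"gripper": 1, "xyz": [3, -11, 0.4], "angular": [0, 0.009, 0.02]}, {"gripper": 1, "xyz": [4.6, -16.5, 0.6], "angular": [0, 0.009, 0.03]}, {"gripper": 1, "xyz": [6.2, -22, 0.8], "angular": [0, 0.009, 0.04]}, {"gripper": 1, "xyz": [7.7, -27.5, 1], "angular": [0, 0.009, 0.05]}, {"gripper": 1, "xyz": [9.3, -33.5, 1.2], "angular": [0, 0.009, 0.06]}, {"gripper": 1, "xyz": [11, -39.6, 1.5], "angular": [0, 0.009, 0.07]}, {"gripper": 1, "xyz": [11, -39.6, 1.5], "angular": [0, 0.009, 0.07]}, {"gripper": 1, "xyz": [11, -39.6, 1.5], "angular": [0, 0.009, 0.07]}]}}

```text
clock: 26.08
position: [512.1, -326.9, 186.3]
ee_rot: [-0.034, 0.999, 0.0, -0.005]
contact_force: [-0.3, 0.1, -0.0]
gripper_width: 85.4
```

```bash
cat > mal.py <<'E'
from h import *
def mallet(name):
    s=arm.read_state(); c=arm.get_calibration("wrist"); im,d=snap("wrist",None,1.2,name)
    print(s["clock"],s["position"].round(1),"yaw",np.degrees(jawyaw()).round(2),s["gripper_width"],"f",s["contact_force"].round(1),Ro.from_quat(s["ee_rot"]).apply([0,0,1]).round(4))
    X=cloud(c,d); Z=X[...,2]; B=(X[...,0]>330)&(X[...,0]<680)&(X[...,1]<-180)&(X[...,1]>-470)
    hsv=cv2.cvtColor(im,cv2.COLOR_BGR2HSV)
    bb(X,B&(abs(hsv[...,0].astype(int)-15)<8)&(hsv[...,1]>90)&(Z>12)&(Z<60),"wood",200)
    bb(X,B&(Z>22)&(Z<42)&(hsv[...,2]>60)&(hsv[...,1]<60),"head",200)
    P=X[B&(Z<8)&(hsv[...,2]<45)]; 
    if len(P)>50: r=cv2.minAreaRect(P[:,:2].astype(np.float32)); print("mat",r)
E
python3 -c "
from mal import *; mallet('w11')"
```

```text
26.075 [ 512.1 -326.9  186.3] yaw 94.02 85.35145286215445 f [-0.3  0.1 -0. ] [-0.0105 -0.     -0.9999]
wood 3620 med [ 465.3 -329.    31.6] rect [ 472.7 -328.3] [144.7  22.5] 1.5 px [257. 122.]
head 2399 med [ 557.9 -326.9   35.8] rect [ 562.  -326.8] [35.  71.2] 1.2 px [253. 221.]
mat ((502.92022705078125, -326.5545654296875), (163.1262969970703, 297.3268737792969), 80.35574340820312)
```

View pics/w11.png

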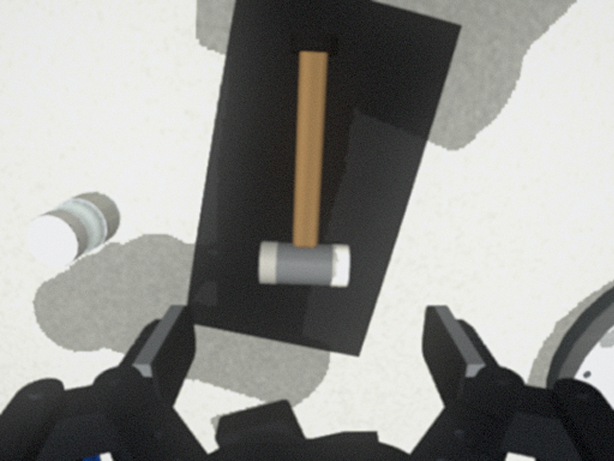

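The close view shows the handle at (312,150) px and the head at (303,265). The mallet angle is about 1.3°. I'll grip the handle 28 mm forward of its grip point.

```bash
python3 -c "
from h import *
go([520,-327.8,6.5],np.radians(91.3))"
```

```text
xyz [-0.92, -0.22, 18.01] ang [0.0, -0.01, 0.047] rows>= 3
```

Call:
{"api": "move_arm", "payload": {"moves": [{"gripper": 1, "xyz": [-0.9, -0.2, 6], "angular": [0, -0.01, 0.047]}, {"gripper": 1, "xyz": [-0.9, -0.2, 12], "angular": [0, -0.01, 0.047]}, {"gripper": 1, "xyz": [-0.9, -0.2, 16], "angular": [0, -0.01, 0.047]}, {"gripper": 1, "xyz": [-0.9, -0.2, 18], "angular": [0, -0.01, 0.047]}, {"gripper": 1, "xyz": [-0.9, -0.2, 18], "angular": [0, -0.01, 0.047]}, {"gripper": 1, "xyz": [-0.9, -0.2, 18], "angular": [0, -0.01, 0.047]}]}}

```text
clock: 26.88
position: [521.5, -327.8, 8.5]
ee_rot: [-0.012, 1.0, -0.001, 0.002]
contact_force: [1.0, 0.0, 0.3]
gripper_width: 85.8
```

```bash
python3 -c "
from h import *
s=arm.read_state();print(s['position'],s['contact_force'],np.degrees(jawyaw()))
go([520,-327.8,6.5],np.radians(91.3))"
```

```text
[ 521.4774961  -327.79472115    8.51573724] [1.04507713 0.04942214 0.34558167] 91.41866301576833
xyz [0.15, 0.0, 0.2] ang [-0.001, 0.003, 0.002] rows>= 1
```

Position is good. I'll close on the handle, then lift to 150 mm.

Call:
{"api": "move_arm", "payload": {"moves": [{"gripper": 1, "xyz": [0.1, 0, 0.1], "angular": [0, 0, 0]}, {"gripper": -1, "xyz": [0.1, 0, 0.1], "angular": [0, 0, 0]}, {"gripper": -1, "xyz": [0.1, 0, 0.1], "angular": [0, 0, 0]}, {"gripper": -1, "xyz": [0.1, 0, 0.1], "angular": [0, 0, 0]}, {"gripper": -1, "xyz": [0.1, 0, 0.1], "angular": [0, 0, 0]}, {"gripper": -1, "xyz": [0.1, 0, 0.1], "angular": [0, 0, 0]}, {"gripper": -1, "xyz": [0.1, 0, 0.1], "angular": [0, 0, 0]}]}}

```text
clock: 27.75
position: [519.3, -328.6, 6.5]
ee_rot: [-0.011, 1.0, -0.0, 0.001]
contact_force: [-0.6, -0.5, 2.8]
gripper_width: 19.1
```

Call:
{"api": "move_arm", "payload": {"moves": [{"gripper": -1, "xyz": [0, 0, -1], "angular": [0, 0, 0]}, {"gripper": -1, "xyz": [0, 0, -3], "angular": [0, 0, 0]}, {"gripper": -1, "xyz": [0, 0, -7], "angular": [0, 0, 0]}, {"gripper": -1, "xyz": [0, 0, -11], "angular": [0, 0, 0]}, {"gripper": -1, "xyz": [0, 0, -14], "angular": [0, 0, 0]}, {"gripper": -1, "xyz": [0, 0, -14], "angular": [0, 0, 0]}, {"gripper": -1, "xyz": [0, 0, -14], "angular": [0, 0, 0]}]}}

```text
clock: 28.62
position: [517.7, -327.5, 144.2]
ee_rot: [-0.011, 1.0, 0.001, -0.001]
contact_force: [-0.2, 0.1, -3.0]
gripper_width: 18.9
```

```bash
cat > held.py <<'E'
from h import *
def held(name,zl=(25,400)):
    """head of the held mallet in tool axes, from its white faces / grey head in the wrist image"""
    s=arm.read_state(); c=arm.get_calibration("wrist"); im,d=snap("wrist",None,1.2,name)
    print(s["clock"],s["position"].round(1),"yaw",np.degrees(jawyaw()).round(2),s["gripper_width"].round(1),"f",s["contact_force"].round(1))
    R=Ro.from_quat(s["ee_rot"]); X=cloud(c,d); T=R.inv().apply((X.reshape(-1,3)-s["position"])).reshape(X.shape)
    hsv=cv2.cvtColor(im,cv2.COLOR_BGR2HSV)
    W=(abs(hsv[...,0].astype(int)-15)<8)&(hsv[...,1]>90)&(abs(T[...,2])<40)
    H=(abs(T[...,2])<45)&(hsv[...,1]<60)&(hsv[...,2]>60)&(abs(T[...,1])<60)&(abs(T[...,0])<120)
    bb(T,W,"wood",200); bb(T,H,"head",200)
    return im,T
E
python3 -c "
from held import *
held('w12')
go([0,0,0],0)"
```

```text
Traceback (most recent call last):
  File "held.py", line 5, in held
    print(s["clock"],s["position"].round(1),"yaw",np.degrees(jawyaw()).round(2),s["gripper_width"].round(1),"f",s["contact_force"].round(1))
                                                                                ^^^^^^^^^^^^^^^^^^^^^^^^
AttributeError: 'float' object has no attribute 'round'
```

```bash
sed -i 's/s\["gripper_width"\].round(1)/round(float(s["gripper_width"]),1)/' held.py; python3 -c "
from held import *
held('w12')
go([450.6,-23.6,140],np.radians(188))
go([450.6,-23.6,140],np.radians(188),[517.7,-327.5,144],np.radians(91.4))"
```

```text
28.675 [ 517.6 -327.5  143.8] yaw 91.28 18.8 f [-0.3 -0.6 -4.1]
wood 17574 med [ 55.6   0.6 -25.2] rect [39.3  0.5] [134.8  20.6] 0.2 px [257. 157.]
head 649 med [ 10.5 -12.7 -27.3] rect [ 12.3 -13.1] [ 7.5 13.1] 89.1 px [224. 266.]
head 619 med [ 10.5  13.8 -26.8] rect [ 8.7 14.6] [6.2 6.9] 0.5 px [290. 265.]
head 1898 med [-31.8   0.6 -26.1] rect [-22.2   0.8] [33.8 27.4] 0.9 px [257. 346.]
xyz [6.03, 30.55, 0.45] ang [0.004, -0.001, -1.688] rows>= 10
xyz [5.97, 30.54, 0.4] ang [-0.0, 0.0, -1.686] rows>= 10
```

Call:
{"api": "move_arm", "payload": {"moves": [{"gripper": -1, "xyz": [0.6, 3, 0], "angular": [0, 0, -0.17]}, {"gripper": -1, "xyz": [1.2, 6, 0], "angular": [0, 0, -0.34]}, {"gripper": -1, "xyz": [1.8, 9, 0], "angular": [0, 0, -0.51]}, {"gripper": -1, "xyz": [2.4, 12, 0], "angular": [0, 0, -0.68]}, {"gripper": -1, "xyz": [3, 15, 0], "angular": [0, 0, -0.85]}, {"gripper": -1, "xyz": [3.6, 18, 0], "angular": [0, 0, -1.02]}, {"gripper": -1, "xyz": [4.2, 21, 0], "angular": [0, 0, -1.19]}, {"gripper": -1, "xyz": [4.8, 24, 0], "angular": [0, 0, -1.36]}, {"gripper": -1, "xyz": [5.4, 27, 0], "angular": [0, 0, -1.53]}, {"gripper": -1, "xyz": [6, 30.5, 0.4], "angular": [0, 0, -1.688]}]}}

```text
clock: 29.98
position: [451.5, -24.0, 141.2]
ee_rot: [0.756, -0.654, 0.0, 0.0]
contact_force: [0.9, 0.7, -3.8]
gripper_width: 19.1
```

Call:
{"api": "move_arm", "payload": {"moves": [{"gripper": -1, "xyz": [0, 0, 0], "angular": [0, 0, 0]}, {"gripper": -1, "xyz": [0, 0, 0], "angular": [0, 0, 0]}]}}

```text
clock: 30.22
position: [451.8, -24.9, 141.4]
ee_rot: [0.755, -0.656, 0.0, 0.0]
contact_force: [0.3, -0.0, -2.9]
gripper_width: 18.7
```

```bash
python3 -c "
from held import *
im,T=held('w13')
go([450.6,-23.6,43],np.radians(188))
c=arm.get_calibration('scene'); im,d=arm.get_image('scene'); a=im[170:300,140:400]; cv2.imwrite('pics/s2.png',cv2.resize(a,None,fx=3,fy=3,interpolation=cv2.INTER_CUBIC))
X=cloud(c,d); Q=(X-[666.5,49.7,0]); th=np.radians(8); x=Q[...,0]*np.cos(th)+Q[...,1]*np.sin(th); y=-Q[...,0]*np.sin(th)+Q[...,1]*np.cos(th); Tt=np.dstack([x,y,Q[...,2]])
bb(Tt,(Q[...,2]>95)&(Q[...,2]<165)&(x<-160)&(x>-330)&(abs(y)<40),'heldhead',10)
"
```

```text
30.225 [451.8 -24.9 141.4] yaw -172.03 18.7 f [ 0.3 -0.  -2.9]
wood 16927 med [ 55.7  -0.5 -25.3] rect [39.2 -0.5] [133.9  20.5] 0.4 px [257. 157.]
head 694 med [ 10.4 -14.1 -24.8] rect [ 18.5 -16.6] [26.8 12.6] 5.2 px [222. 263.]
head 665 med [ 10.3  13.1 -26.4] rect [ 8.9 16.3] [ 6.6 12.9] 2.1 px [293. 265.]
head 1850 med [-31.9  -0.6 -26. ] rect [-25.1  -0.5] [29.4 27.3] 1.1 px [257. 346.]
xyz [-0.18, 0.12, 9.85] ang [0.0, -0.001, -0.001] rows>= 2
heldhead 165 med [-190.7   -7.1  156.5] rect [-220.3  -11.6] [73.3 56.5] 0.3 px [271. 169.]
```

View pics/s2.png

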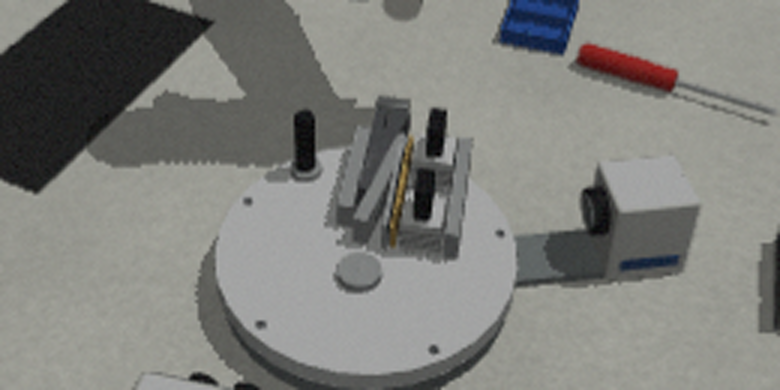

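The crop shows both modules seated and the wedge still out; the mallet is above the frame. Next: lower to strike height, 30 mm in front of the wedge.

Call:
{"api": "move_arm", "payload": {"moves": [{"gripper": -1, "xyz": [-0.2, 0.1, 4], "angular": [0, 0, 0]}, {"gripper": -1, "xyz": [-0.2, 0.1, 8], "angular": [0, 0, 0]}, {"gripper": -1, "xyz": [-0.2, 0.1, 9.9], "angular": [0, 0, 0]}, {"gripper": -1, "xyz": [-0.2, 0.1, 9.9], "angular": [0, 0, 0]}, {"gripper": -1, "xyz": [-0.2, 0.1, 9.9], "angular": [0, 0, 0]}]}}

```text
clock: 30.95
position: [452.0, -23.2, 43.8]
ee_rot: [0.755, -0.656, 0.001, -0.001]
contact_force: [0.2, 0.8, -3.5]
gripper_width: 18.7
```

```bash
cat > tf.py <<'E'
from h import *
th=np.radians(8); C=np.array([666.5,49.7])
def tcp():
    s=arm.read_state(); p=s["position"][:2]-C; x=p[0]*np.cos(th)+p[1]*np.sin(th); y=-p[0]*np.sin(th)+p[1]*np.cos(th)
    print(s["clock"],"TCP table x,y,z",round(x,1),round(y,1),round(s["position"][2],1),"yaw-8",round(np.degrees(jawyaw())%360-8,2),"w",round(float(s["gripper_width"]),1),"f",s["contact_force"].round(1), "face x",round(x+35,1),"head y",round(y+42,1))
def scene(name=None,box=None):
    c=arm.get_calibration('scene'); im,d=arm.get_image('scene'); X=cloud(c,d)
    Q=X-[*C,0]; T=np.dstack([Q[...,0]*np.cos(th)+Q[...,1]*np.sin(th),-Q[...,0]*np.sin(th)+Q[...,1]*np.cos(th),Q[...,2]])
    if name:
        a=im if box is None else im[box[1]:box[3],box[0]:box[2]]; cv2.imwrite(f'pics/{name}.png',cv2.resize(a,None,fx=3,fy=3,interpolation=cv2.INTER_CUBIC))
    return im,T
E
python3 -c "
from tf import *
tcp(); im,T=scene('s3',(170,90,400,260))
"
```

```text
30.95 TCP table x,y,z -222.6 -42.3 43.8 yaw-8 179.99 w 18.7 f [ 0.2  0.8 -3.5] face x -187.6 head y -0.3
```

View pics/s3.png

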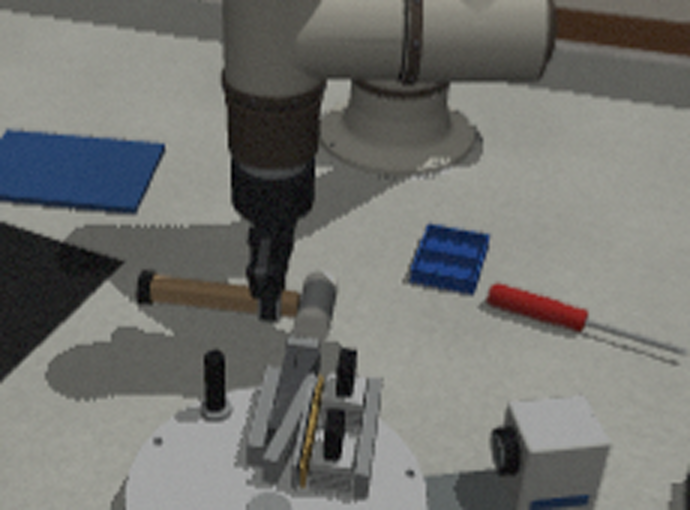

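The mallet head at (318,300) is in line with the wedge end at (305,350). First tap.

Call:
{"api": "move_arm", "payload": {"moves": [{"gripper": -1, "xyz": [0, 1, 0.1], "angular": [0, 0, 0]}, {"gripper": -1, "xyz": [0, -1.5, 0.1], "angular": [0, 0, 0]}, {"gripper": -1, "xyz": [0, -4, 0.1], "angular": [0, 0, 0]}, {"gripper": -1, "xyz": [0, -4.5, 0.1], "angular": [0, 0, 0]}, {"gripper": -1, "xyz": [0, -4.5, 0.1], "angular": [0, 0, 0]}]}}

```text
clock: 31.62
position: [493.9, -17.0, 41.9]
ee_rot: [0.755, -0.656, -0.0, 0.0]
contact_force: [-2.8, -0.4, -3.0]
gripper_width: 19.0
```

```bash
python3 -c "
from tf import *
tcp(); im,T=scene()
W=(T[...,2]>60)&(T[...,2]<74)&(abs(T[...,1])<14)&(T[...,0]<-60); x=T[...,0][W]; print(np.percentile(x,[1,5,20,50]))
"
```

```text
31.625 TCP table x,y,z -180.2 -42.0 41.9 yaw-8 179.99 w 19.0 f [-2.8 -0.4 -3. ] face x -145.2 head y -0.0
[-334.84161574 -206.03510426 -177.24198924 -132.28839563]
```

Call:
{"api": "move_arm", "payload": {"moves": [{"gripper": -1, "xyz": [0, 2, 0], "angular": [0, 0, 0]}, {"gripper": -1, "xyz": [0, 2, 0], "angular": [0, 0, 0]}, {"gripper": -1, "xyz": [0, -0.5, 0], "angular": [0, 0, 0]}, {"gripper": -1, "xyz": [0, -1.6, 0], "angular": [0, 0, 0]}, {"gripper": -1, "xyz": [0, -1.6, 0], "angular": [0, 0, 0]}, {"gripper": -1, "xyz": [0, -1.6, 0], "angular": [0, 0, 0]}]}}

```text
clock: 32.42
position: [511.1, -14.5, 41.8]
ee_rot: [0.755, -0.656, 0.001, -0.0]
contact_force: [-1.3, -1.1, -3.9]
gripper_width: 19.0
```

```bash
python3 -c "
from tf import *
tcp()
"
```

```text
32.425 TCP table x,y,z -162.9 -42.0 41.8 yaw-8 180.0 w 19.0 f [-1.3 -1.1 -3.9] face x -127.9 head y 0.0
```

Call:
{"api": "move_arm", "payload": {"moves": [{"gripper": -1, "xyz": [0, 2, 0], "angular": [0, 0, 0]}, {"gripper": -1, "xyz": [0, 2, 0], "angular": [0, 0, 0]}, {"gripper": -1, "xyz": [0, 0, 0], "angular": [0, 0, 0]}, {"gripper": -1, "xyz": [0, -0.6, 0], "angular": [0, 0, 0]}, {"gripper": -1, "xyz": [0, -0.6, 0], "angular": [0, 0, 0]}, {"gripper": -1, "xyz": [0, -0.6, 0], "angular": [0, 0, 0]}]}}

```text
clock: 33.17
position: [514.1, -14.4, 41.2]
ee_rot: [0.755, -0.656, -0.002, 0.003]
contact_force: [-7.3, 0.5, -1.1]
gripper_width: 19.1
```

```bash
python3 -c "
from tf import *
tcp()
"
```

```text
33.175 TCP table x,y,z -159.9 -42.3 41.2 yaw-8 180.01 w 19.1 f [-7.3  0.5 -1.1] face x -124.9 head y -0.3
```

Call:
{"api": "move_arm", "payload": {"moves": [{"gripper": -1, "xyz": [0, 3, 0], "angular": [0, 0, 0]}, {"gripper": -1, "xyz": [0, 3, 0], "angular": [0, 0, 0]}, {"gripper": -1, "xyz": [0, -0.8, 0], "angular": [0, 0, 0]}, {"gripper": -1, "xyz": [0, -0.8, 0], "angular": [0, 0, 0]}, {"gripper": -1, "xyz": [0, -0.8, 0], "angular": [0, 0, 0]}]}}

```text
clock: 33.8
position: [515.2, -15.3, 38.3]
ee_rot: [0.754, -0.656, -0.007, 0.009]
contact_force: [-12.6, -3.6, -4.7]
gripper_width: 18.7
```

```bash
python3 -c "
from tf import *
tcp()
"
```

```text
33.8 TCP table x,y,z -158.8 -43.3 38.3 yaw-8 179.93 w 18.7 f [-12.6  -3.6  -4.7] face x -123.8 head y -1.3
```

Call:
{"api": "move_arm", "payload": {"moves": [{"gripper": -1, "xyz": [0, 4, 0], "angular": [0, 0, 0]}, {"gripper": -1, "xyz": [0, 4, 0], "angular": [0, 0, 0]}, {"gripper": -1, "xyz": [0, -0.4, 0], "angular": [0, 0, 0]}, {"gripper": -1, "xyz": [0, 4, 0], "angular": [0, 0, 0]}, {"gripper": -1, "xyz": [0, 4, 0], "angular": [0, 0, 0]}, {"gripper": -1, "xyz": [0, -0.4, 0], "angular": [0, 0, 0]}, {"gripper": -1, "xyz": [0, -0.4, 0], "angular": [0, 0, 0]}, {"gripper": -1, "xyz": [0, -0.4, 0], "angular": [0, 0, 0]}]}}

```text
clock: 34.8
position: [524.6, -13.3, 41.2]
ee_rot: [0.755, -0.656, -0.003, 0.005]
contact_force: [-12.2, -2.5, 2.1]
gripper_width: 18.9
```

```bash
python3 -c "
from tf import *
tcp()
"
```

```text
34.8 TCP table x,y,z -149.3 -42.7 41.2 yaw-8 179.99 w 18.9 f [-12.2  -2.5   2.1] face x -114.3 head y -0.7
```

Call:
{"api": "move_arm", "payload": {"moves": [{"gripper": -1, "xyz": [0, 4, 0], "angular": [0, 0, 0]}, {"gripper": -1, "xyz": [0, 7, 0], "angular": [0, 0, 0]}, {"gripper": -1, "xyz": [0, 7, 0], "angular": [0, 0, 0]}, {"gripper": -1, "xyz": [0, 7, 0], "angular": [0, 0, 0]}]}}

```text
clock: 35.3
position: [462.8, -20.9, 43.0]
ee_rot: [0.755, -0.656, 0.002, -0.002]
contact_force: [1.4, 0.3, -3.1]
gripper_width: 19.1
```

```bash
python3 -c "
from tf import *
from held import held
tcp(); im,T=scene('s4',(170,90,400,260)); held('w14')
W=(T[...,2]>60)&(T[...,2]<74)&(abs(T[...,1])<14)&(T[...,0]<-60)&(T[...,0]>-170); x=T[...,0][W]; print(np.percentile(x,[1,5,20,50]))
"
```

```text
35.3 TCP table x,y,z -211.6 -41.6 43.0 yaw-8 180.07 w 19.1 f [ 1.4  0.3 -3.1] face x -176.6 head y 0.4
35.35 [462.6 -21.   42.8] yaw -171.96 18.9 f [-0.1 -0.5 -3.4]
wood 16842 med [ 53.3  -1.  -22.7] rect [38.9 -0.9] [ 21.1 136.9] 89.3 px [255. 161.]
head 21678 med [ 52.6 -38.8  42. ] rect [ 30.9 -35.2] [ 49.5 178.1] 90.0 px [189. 136.]
head 23473 med [53.7 37.1 41.7] rect [31.  34.1] [ 52. 178.] 89.9 px [324. 135.]
head 1664 med [-32.6  -0.5 -26.4] rect [-24.2  -0.7] [27.5 28.1] 88.9 px [257. 348.]
[-125.07015033 -122.66540694 -115.69811746  -94.01860347]
```

View pics/s4.png

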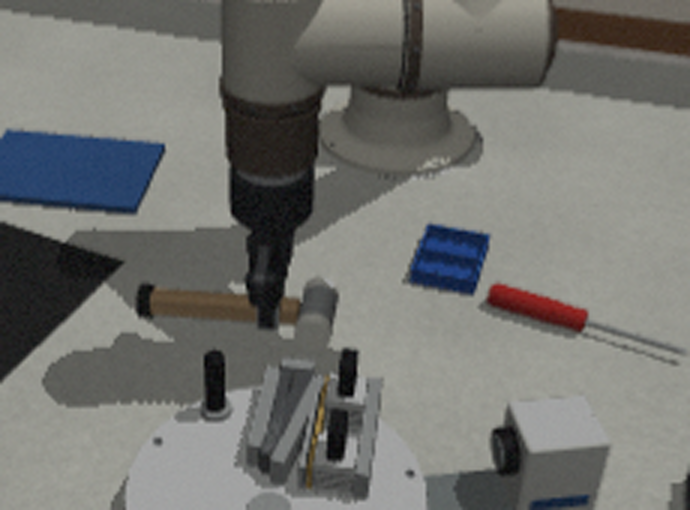

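The wedge end at (295,362) px is now about level with the clamp ends. The mallet is still firmly held, so I'll tap again and compare the stop position.

Call:
{"api": "move_arm", "payload": {"moves": [{"gripper": -1, "xyz": [0, -2, -0.1], "angular": [0, 0, 0]}, {"gripper": -1, "xyz": [0, -4, -0.1], "angular": [0, 0, 0]}, {"gripper": -1, "xyz": [0, -5, -0.1], "angular": [0, 0, 0]}, {"gripper": -1, "xyz": [0, -5.5, -0.1], "angular": [0, 0, 0]}, {"gripper": -1, "xyz": [0, -5.5, -0.1], "angular": [0, 0, 0]}, {"gripper": -1, "xyz": [0, -5.5, -0.1], "angular": [0, 0, 0]}]}}

```text
clock: 36.15
position: [511.0, -14.8, 41.9]
ee_rot: [0.755, -0.656, -0.002, 0.003]
contact_force: [-4.7, -0.4, -3.0]
gripper_width: 18.3
```

```bash
python3 -c "
from tf import *
tcp()
"
```

```text
36.15 TCP table x,y,z -163.0 -42.2 41.9 yaw-8 179.98 w 18.3 f [-4.7 -0.4 -3. ] face x -128.0 head y -0.2
```

Call:
{"api": "move_arm", "payload": {"moves": [{"gripper": -1, "xyz": [0, -0.6, 0], "angular": [0, 0, 0]}, {"gripper": -1, "xyz": [0, -0.6, 0], "angular": [0, 0, 0]}, {"gripper": -1, "xyz": [0, -0.6, 0], "angular": [0, 0, 0]}]}}

```text
clock: 36.52
position: [515.0, -14.4, 41.8]
ee_rot: [0.755, -0.656, -0.003, 0.004]
contact_force: [-9.5, 0.2, 0.6]
gripper_width: 18.9
```

```bash
python3 -c "
from tf import *
tcp()
"
```

```text
36.525 TCP table x,y,z -158.9 -42.4 41.8 yaw-8 179.99 w 18.9 f [-9.5  0.2  0.6] face x -123.9 head y -0.4
```

Call:
{"api": "move_arm", "payload": {"moves": [{"gripper": -1, "xyz": [0, 5, 0], "angular": [0, 0, 0]}, {"gripper": -1, "xyz": [0, 5, 0], "angular": [0, 0, 0]}, {"gripper": -1, "xyz": [0, 0, 0], "angular": [0, 0, 0]}, {"gripper": -1, "xyz": [0, 5, 0], "angular": [0, 0, 0]}, {"gripper": -1, "xyz": [0, 5, 0], "angular": [0, 0, 0]}, {"gripper": -1, "xyz": [0, 0, 0], "angular": [0, 0, 0]}, {"gripper": -1, "xyz": [0, 5, 0], "angular": [0, 0, 0]}, {"gripper": -1, "xyz": [0, 5, 0], "angular": [0, 0, 0]}]}}

```text
clock: 37.52
position: [466.3, -21.3, 41.6]
ee_rot: [0.754, -0.657, -0.002, 0.003]
contact_force: [0.9, -0.1, -2.2]
gripper_width: 18.8
```

Call:
{"api": "move_arm", "payload": {"moves": [{"gripper": -1, "xyz": [0, -2, 0], "angular": [0, 0, 0]}, {"gripper": -1, "xyz": [0, -3.5, 0], "angular": [0, 0, 0]}, {"gripper": -1, "xyz": [0, -4.2, 0], "angular": [0, 0, 0]}, {"gripper": -1, "xyz": [0, -4.2, 0], "angular": [0, 0, 0]}, {"gripper": -1, "xyz": [0, -4.2, 0], "angular": [0, 0, 0]}]}}

```text
clock: 38.15
position: [510.5, -14.8, 42.5]
ee_rot: [0.755, -0.656, -0.001, 0.001]
contact_force: [-4.3, -1.0, -3.4]
gripper_width: 18.9
```

```bash
python3 -c "
from tf import *
tcp()
"
```

```text
38.15 TCP table x,y,z -163.5 -42.2 42.5 yaw-8 179.99 w 18.9 f [-4.3 -1.  -3.4] face x -128.5 head y -0.2
```

The stop position is unchanged at a face x of about -128, so the wedge advances no further. I'll back off and check that the modules are pressed to the fence.

Call:
{"api": "move_arm", "payload": {"moves": [{"gripper": -1, "xyz": [0, 4, 0], "angular": [0, 0, 0]}, {"gripper": -1, "xyz": [0, 6, -3], "angular": [0, 0, 0]}, {"gripper": -1, "xyz": [0, 6, -8], "angular": [0, 0, 0]}, {"gripper": -1, "xyz": [0, 6, -12], "angular": [0, 0, 0]}, {"gripper": -1, "xyz": [0, 6, -12], "angular": [0, 0, 0]}]}}

```text
clock: 38.78
position: [456.4, -21.7, 167.0]
ee_rot: [0.755, -0.656, 0.004, -0.005]
contact_force: [-0.8, -0.4, -3.9]
gripper_width: 19.1
```

```bash
cat > chk.py <<'E'
from tf import *
def chk(im,T,nm):
    hsv=cv2.cvtColor(im,cv2.COLOR_BGR2HSV); R=(T[...,0]<20)&(T[...,0]>-140)&(T[...,1]>0)&(T[...,1]<75)
    print(nm); bb(T,R&(T[...,2]>99)&(T[...,2]<115),"grip",8); bb(T,R&(abs(hsv[...,0].astype(int)-19)<8)&(hsv[...,1]>110)&(T[...,2]>55),"brass",8)
    F=R&(T[...,1]>58)&(T[...,2]>66)&(T[...,2]<74); print("fence y",np.percentile(T[...,1][F],[5,50,95]) if F.any() else None)
    W=(T[...,2]>60)&(T[...,2]<74)&(abs(T[...,1])<13)&(T[...,0]<-60)&(T[...,0]>-175); print("wedge end",np.percentile(T[...,0][W],[1,3,8]))
def totable(X):
    Q=X-[*C,0]; return np.dstack([Q[...,0]*np.cos(th)+Q[...,1]*np.sin(th),-Q[...,0]*np.sin(th)+Q[...,1]*np.cos(th),Q[...,2]])
E
python3 -c "
from chk import *
s=np.load('w10.npz'); 
im,T=scene(); chk(im,T,'scene')
im,d=arm.get_image('top'); chk(im,totable(cloud(arm.get_calibration('top'),d)),'top')
s=arm.read_state(); c=arm.get_calibration('wrist'); im,d=snap('wrist',None,1.2,'w15'); chk(im,totable(cloud(c,d)),'wrist')
print(s['position'])
"
```

```text
scene
grip 57 med [-86.8  45.9 108.3] rect [-92.   45.8] [30.8 13.1] 6.1 px [286. 211.]
grip 65 med [-13.5  46.5 107.9] rect [-17.6  46.8] [13.9 30.2] 89.1 px [282. 232.]
brass 46 med [-49.   27.1  68.2] rect [-52.8  27.5] [101.7   5. ] 0.0 px [275. 233.]
fence y [60.91701254 68.16778359 74.20900445]
wedge end [-126.98270652 -125.21821267 -120.7621104 ]
top
grip 34 med [-22.6  48.4 106.4] rect [-21.5  47.6] [13.8 25.7] 85.8 px [225. 152.]
grip 36 med [-96.5  47.8 107.2] rect [-97.6  48.1] [13.7 26.7] 89.4 px [227. 173.]
fence y [60.19307809 68.75165012 74.25797629]
wedge end [-113.36108733 -111.01097094 -105.59586004]
wrist
grip 415 med [-29.4  44.1 107.1] rect [-25.6  46.2] [15.4 15.3] 5.1 px [  9. 313.]
grip 734 med [-94.5  41.2 108.3] rect [-94.4  45.6] [14.9 28.6] 88.7 px [ 89. 315.]
brass 459 med [-52.8  27.   68.6] rect [-53.4  27. ] [99.4  5.3] 0.1 px [ 58. 269.]
brass 35 med [-111.9   26.5   68.2] rect [-111.6   27. ] [6.9 4.7] 57.0 px [126. 270.]
fence y [62.44681416 68.41477806 74.29502338]
wedge end [-128.79691231 -128.59187538 -127.54313954]
[452.8463737  -22.41164342 162.95356931]
```

The pads now meet the modules: brass y went from 21.7 to 27, and the modules are against the fence at y≈46-47. The wedge end is at -128.7, about 33 mm of travel. Returning the mallet to the mat.

```bash
python3 -c "
from h import *
go([519.3,-328,150],np.radians(91.4))"
```

```text
xyz [31.17, -2.4, 1.22] ang [-0.0, -0.0, 1.686] rows>= 10
```

Call:
{"api": "move_arm", "payload": {"moves": [{"gripper": -1, "xyz": [3, -0.2, 0], "angular": [0, 0, 0.17]}, {"gripper": -1, "xyz": [6, -0.5, 0], "angular": [0, 0, 0.34]}, {"gripper": -1, "xyz": [9, -0.7, 0], "angular": [0, 0, 0.51]}, {"gripper": -1, "xyz": [12, -0.9, 0], "angular": [0, 0, 0.68]}, {"gripper": -1, "xyz": [15, -1.2, 0], "angular": [0, 0, 0.85]}, {"gripper": -1, "xyz": [18, -1.4, 0], "angular": [0, 0, 1.02]}, {"gripper": -1, "xyz": [21, -1.6, 0], "angular": [0, 0, 1.19]}, {"gripper": -1, "xyz": [24, -1.9, 0], "angular": [0, 0, 1.36]}, {"gripper": -1, "xyz": [28, -2.1, 1], "angular": [0, 0, 1.53]}, {"gripper": -1, "xyz": [31.2, -2.4, 1.2], "angular": [0, 0, 1.686]}]}}

```text
clock: 40.17
position: [518.9, -329.0, 147.5]
ee_rot: [-0.009, 1.0, 0.001, -0.002]
contact_force: [-0.2, -0.2, -3.6]
gripper_width: 19.0
```

Call:
{"api": "move_arm", "payload": {"moves": [{"gripper": -1, "xyz": [0, 0, 0], "angular": [0, 0, 0]}, {"gripper": -1, "xyz": [0, 0, 5], "angular": [0, 0, 0]}, {"gripper": -1, "xyz": [0, 0, 9], "angular": [0, 0, 0]}, {"gripper": -1, "xyz": [0, 0, 12], "angular": [0, 0, 0]}, {"gripper": -1, "xyz": [0, 0, 12], "angular": [0, 0, 0]}, {"gripper": -1, "xyz": [0, 0, 12], "angular": [0, 0, 0]}]}}

```text
clock: 40.92
position: [521.0, -328.3, 31.9]
ee_rot: [-0.013, 1.0, -0.001, 0.001]
contact_force: [0.5, -0.1, -2.7]
gripper_width: 19.0
```

```bash
python3 -c "
from held import *
held('w16')
go([519.3,-328.3,7.5],np.radians(91.4))"
```

```text
40.925 [ 521.  -328.3   31.9] yaw 91.49 19.0 f [ 0.5 -0.1 -2.7]
wood 17862 med [ 53.8  -0.  -22.5] rect [28.5  0. ] [ 30.3 176. ] 89.4 px [255. 159.]
head 619 med [ 10.5 -12.7 -26.4] rect [  2.6 -14.5] [32.6  6.1] 16.6 px [224. 265.]
head 620 med [ 10.5  13.9 -26.5] rect [-0.2 16.4] [ 6.  26.6] 75.1 px [290. 264.]
head 1701 med [-32.4   0.6 -26.4] rect [-21.9   0.9] [32.1 27.5] 1.8 px [257. 347.]
xyz [0.22, 0.03, 2.51] ang [-0.002, 0.003, 0.002] rows>= 1
```

Call:
{"api": "move_arm", "payload": {"moves": [{"gripper": -1, "xyz": [0.1, 0, 1.2], "angular": [0, 0, 0]}, {"gripper": -1, "xyz": [0.1, 0, 2.2], "angular": [0, 0, 0]}, {"gripper": -1, "xyz": [0.1, 0, 2.6], "angular": [0, 0, 0]}, {"gripper": -1, "xyz": [0.1, 0, 2.6], "angular": [0, 0, 0]}, {"gripper": 1, "xyz": [0.1, 0, 2.6], "angular": [0, 0, 0]}, {"gripper": 1, "xyz": [0.1, 0, 2.6], "angular": [0, 0, 0]}, {"gripper": 1, "xyz": [0.1, 0, 2.6], "angular": [0, 0, 0]}, {"gripper": 1, "xyz": [0.1, 0, 2.6], "angular": [0, 0, 0]}]}}

```text
clock: 41.98
position: [519.3, -328.4, 5.2]
ee_rot: [-0.012, 1.0, -0.0, 0.001]
contact_force: [-0.8, -0.3, 0.4]
gripper_width: 85.3
```

Call:
{"api": "move_arm", "payload": {"moves": [{"gripper": 1, "xyz": [0, 0, -3], "angular": [0, 0, 0]}, {"gripper": 1, "xyz": [0, 0, -8], "angular": [0, 0, 0]}, {"gripper": 1, "xyz": [0, 0, -14], "angular": [0, 0, 0]}, {"gripper": 1, "xyz": [0, 0, -18], "angular": [0, 0, 0]}, {"gripper": 1, "xyz": [0, 0, -18], "angular": [0, 0, 0]}, {"gripper": 1, "xyz": [0, 0, -18], "angular": [0, 0, 0]}]}}

```text
clock: 42.72
position: [518.5, -327.9, 184.6]
ee_rot: [-0.012, 1.0, 0.0, 0.0]
contact_force: [0.7, -0.7, -0.9]
gripper_width: 85.4
```

```bash
python3 -c "
from mal import *; mallet('w17')
go([596,-28,195],np.radians(137.3)); go([596,-28,195],np.radians(91.4))"
```

```text
42.725 [ 518.5 -327.9  184.6] yaw 91.4 85.3742714158452 f [ 0.7 -0.7 -0.9] [ 2.e-04  4.e-04 -1.e+00]
wood 3714 med [ 466.4 -329.3   31.6] rect [ 473.9 -329.6] [144.3  24.2] 2.0 px [256. 114.]
head 2439 med [ 559.7 -327.    35.9] rect [ 562.6 -327. ] [33.3 71.4] 0.8 px [256. 215.]
mat ((502.9588623046875, -326.6014404296875), (161.34242248535156, 299.8453674316406), 79.4990463256836)
xyz [-8.5, 29.78, -1.1] ang [0.001, -0.001, -0.801] rows>= 5
xyz [-8.5, 29.78, -1.1] ang [0.001, -0.001, 0.0] rows>= 5
```

The mallet lies back on its mat. Next: go to the pin for the second index.

Call:
{"api": "move_arm", "payload": {"moves": [{"gripper": 1, "xyz": [-1.4, 5, -0.5], "angular": [0, 0, -0.14]}, {"gripper": 1, "xyz": [-2.8, 10, -1.1], "angular": [0, 0, -0.28]}, {"gripper": 1, "xyz": [-4.3, 15, -1.1], "angular": [0, 0, -0.42]}, {"gripper": 1, "xyz": [-5.7, 20, -1.1], "angular": [0, 0, -0.55]}, {"gripper": 1, "xyz": [-7.1, 25, -1.1], "angular": [0, 0, -0.68]}, {"gripper": 1, "xyz": [-8.5, 29.8, -1.1], "angular": [0, 0, -0.81]}, {"gripper": 1, "xyz": [-8.5, 29.8, -1.1], "angular": [0, 0, -0.81]}, {"gripper": 1, "xyz": [-8.5, 29.8, -1.1], "angular": [0, 0, -0.81]}]}}

```text
clock: 43.78
position: [595.9, -28.4, 194.7]
ee_rot: [-0.405, 0.914, -0.0, -0.001]
contact_force: [-0.6, 0.4, 1.1]
gripper_width: 85.4
```

```bash
python3 -c "
from chk import *
s=arm.read_state(); c=arm.get_calibration('wrist'); im,d=snap('wrist',None,1.2,'w18'); X=cloud(c,d); Z=X[...,2]
print(s['position'],np.degrees(jawyaw())); bb(X,(Z>99)&(Z<115),'hi'); chk(im,totable(X),'wrist')
go([596,-28,79],np.radians(137.8))"
```

```text
[595.94100704 -28.35039515 194.6580263 ] 137.76360161629316
hi 460 med [595.8 -29.5 106.6] rect [596.4 -28.8] [17.1 16.4] 49.1 px [256. 193.]
hi 245 med [557.3  77.4 108.2] rect [557.9  80.3] [10.  13.4] 5.0 px [383. 258.]
hi 617 med [639.9  89.9 108.4] rect [641.6  92.8] [28.5 14.8] 7.6 px [312. 325.]
wrist
grip 245 med [-104.2   42.7  108.2] rect [-103.3   45.4] [13.4 10. ] 87.0 px [383. 258.]
grip 617 med [-20.6  43.5 108.4] rect [-18.6  46.2] [14.8 28.5] 89.6 px [312. 325.]
brass 22 med [-111.3   26.9   68.3] rect [-111.5   26.9] [4. 4.] 32.3 px [361. 220.]
brass 87 med [-88.8  27.2  68.3] rect [-91.4  27.3] [ 4.3 24.4] 85.9 px [344. 237.]
brass 329 med [-43.5  27.   68.4] rect [-39.9  30.1] [71.5 10.9] 1.2 px [308. 272.]
fence y [62.8386746  68.04911914 73.94932026]
wedge end [-128.10678722 -127.03003233 -123.94451804]
xyz [-0.09, 0.06, 11.6] ang [0.0, -0.002, -0.001] rows>= 2
```

Call:
{"api": "move_arm", "payload": {"moves": [{"gripper": 1, "xyz": [0, 0, 5], "angular": [0, 0, 0]}, {"gripper": 1, "xyz": [0, 0, 10], "angular": [0, 0, 0]}, {"gripper": 1, "xyz": [0, 0, 11.6], "angular": [0, 0, 0]}, {"gripper": 1, "xyz": [0, 0, 11.6], "angular": [0, 0, 0]}, {"gripper": -1, "xyz": [0, 0, 11.6], "angular": [0, 0, 0]}, {"gripper": -1, "xyz": [0, 0, 11.6], "angular": [0, 0, 0]}, {"gripper": -1, "xyz": [0, 0, 11.6], "angular": [0, 0, 0]}, {"gripper": -1, "xyz": [0, 0, 11.6], "angular": [0, 0, 0]}, {"gripper": -1, "xyz": [0, 0, 11.6], "angular": [0, 0, 0]}, {"gripper": -1, "xyz": [0, 0, 11.6], "angular": [0, 0, 0]}]}}

```text
clock: 45.08
position: [596.9, -28.0, 81.1]
ee_rot: [-0.406, 0.914, -0.001, 0.001]
contact_force: [-2.3, 1.6, 6.1]
gripper_width: 16.1
```

Call:
{"api": "move_arm", "payload": {"moves": [{"gripper": -1, "xyz": [-0.1, 1.46, 0], "angular": [0, 0, 0.14]}, {"gripper": -1, "xyz": [-0.4, 2.89, 0], "angular": [0, 0, 0.279]}, {"gripper": -1, "xyz": [-0.91, 4.27, 0], "angular": [0, 0, 0.419]}, {"gripper": -1, "xyz": [-1.59, 5.57, 0], "angular": [0, 0, 0.559]}, {"gripper": -1, "xyz": [-2.45, 6.75, 0], "angular": [0, 0, 0.698]}, {"gripper": -1, "xyz": [-3.47, 7.81, 0], "angular": [0, 0, 0.838]}, {"gripper": -1, "xyz": [-4.62, 8.71, 0], "angular": [0, 0, 0.977]}, {"gripper": -1, "xyz": [-5.89, 9.44, 0], "angular": [0, 0, 1.117]}, {"gripper": -1, "xyz": [-7.25, 9.99, 0], "angular": [0, 0, 1.257]}, {"gripper": -1, "xyz": [-7.25, 9.99, 0], "angular": [0, 0, 1.257]}]}}

```text
clock: 46.32
position: [571.9, 92.6, 81.1]
ee_rot: [0.21, 0.978, -0.0, 0.001]
contact_force: [-2.4, -1.8, 6.5]
gripper_width: 15.8
```

Call:
{"api": "move_arm", "payload": {"moves": [{"gripper": -1, "xyz": [0, 0, 0], "angular": [0, 0, 0]}, {"gripper": 1, "xyz": [0, 0, 0], "angular": [0, 0, 0]}, {"gripper": 1, "xyz": [0, 0, 0], "angular": [0, 0, 0]}, {"gripper": 1, "xyz": [0, 0, 0], "angular": [0, 0, 0]}, {"gripper": 1, "xyz": [0, 0, 0], "angular": [0, 0, 0]}, {"gripper": 1, "xyz": [0, 0, -5], "angular": [0, 0, 0]}, {"gripper": 1, "xyz": [0, 0, -10], "angular": [0, 0, 0]}, {"gripper": 1, "xyz": [0, 0, -15], "angular": [0, 0, 0]}, {"gripper": 1, "xyz": [0, 0, -15], "angular": [0, 0, 0]}, {"gripper": 1, "xyz": [0, 0, -15], "angular": [0, 0, 0]}]}}

```text
clock: 47.58
position: [570.7, 92.6, 229.6]
ee_rot: [0.21, 0.978, -0.0, 0.0]
contact_force: [-0.5, 1.1, -0.3]
gripper_width: 85.2
```

```bash
python3 -c "
import tf, chk
from chk import *
s=arm.read_state(); c=arm.get_calibration('wrist'); im,d=snap('wrist',None,1.5,'w19'); X=cloud(c,d); Z=X[...,2]
print(s['clock'],s['position'],np.degrees(jawyaw()),s['contact_force']); bb(X,(Z>99)&(Z<115),'hi')
chk.th=np.radians(8-72); chk.chk(im,chk.totable(X),'wrist')
im,d=snap('top'); c=arm.get_calibration('top'); X=cloud(c,d); Z=X[...,2]
B=(X[...,0]>330)&(X[...,0]<680)&(X[...,1]<-180)&(X[...,1]>-450); bb(X,B&(Z>12)&(Z<60),'mallet',50)
bb(X,(abs(X[...,0]-557)<45)&(abs(X[...,1]-455)<70)&(Z>60)&(Z<90),'block',10)
bb(X,(abs(X[...,0]-534)<40)&(abs(X[...,1]+503)<40)&(Z>10),'jar',20)
bb(X,(abs(X[...,0]-322)<60)&(abs(X[...,1]-218)<90)&(Z>10)&(Z<60),'screwd',20)
im,T=scene('s5',(170,90,430,280))
"
```

```text
47.575 [570.68168625  92.56409345 229.60394782] 65.79524900870199 [-0.52762353  1.09050386 -0.28076835]
hi 363 med [569.4  92.8 106.5] rect [570.3  92.5] [17.1 16.6] 41.3 px [255. 180.]
hi 511 med [663.2 156.8 108.4] rect [665.8 154.9] [14.6 28.5] 24.5 px [363. 244.]
hi 505 med [697.5  88.1 108.4] rect [699.9  87.4] [14.3 28.1] 25.6 px [306. 300.]Traceback (most recent call last):
  File "<string>", line 6, in <module>
    chk.th=np.radians(8-72); chk.chk(im,chk.totable(X),'wrist')
                             ^^^^^^^
AttributeError: 'function' object has no attribute 'chk'
```

View pics/w19.png

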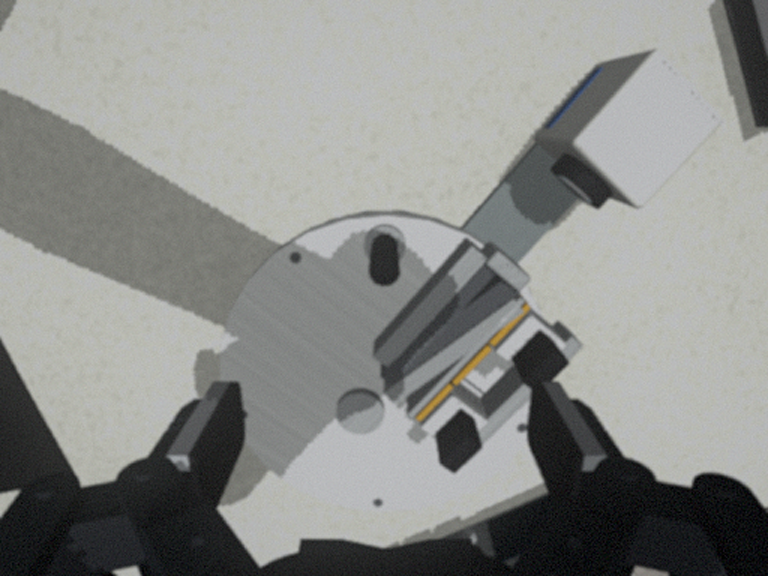

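The wedge end at (510,265) now faces the scanner. Both modules are upright against the pads, and the row axis at -63.2° matches the expected -64°. I'll make the last checks on the mallet, block and bystanders.

```bash
python3 -c "
from tf import *
im,d=snap('top',None,1.5,'t2'); c=arm.get_calibration('top'); X=cloud(c,d); Z=X[...,2]
B=(X[...,0]>330)&(X[...,0]<680)&(X[...,1]<-180)&(X[...,1]>-450); bb(X,B&(Z>12)&(Z<60),'mallet',50)
im,d=snap('scene',None,1.5,'s5'); c=arm.get_calibration('scene'); X=cloud(c,d); Z=X[...,2]
bb(X,(abs(X[...,0]-557)<45)&(abs(X[...,1]-455)<70)&(Z>60)&(Z<90),'block',10)
bb(X,(abs(X[...,0]-534)<40)&(abs(X[...,1]+503)<40)&(Z>10),'jar',20)
bb(X,(abs(X[...,0]-322)<60)&(abs(X[...,1]-218)<90)&(Z>12)&(Z<60),'screwd',20)
s=np.load('scene0.npz'); X=cloud(c,s['d']); Z=X[...,2]
bb(X,(abs(X[...,0]-534)<40)&(abs(X[...,1]+503)<40)&(Z>10),'jar0',20)
bb(X,(abs(X[...,0]-322)<60)&(abs(X[...,1]-218)<90)&(Z>12)&(Z<60),'screwd0',20)
"
```

```text
mallet 483 med [ 522.  -326.1   30.6] rect [ 486.2 -331.3] [188.5  72.9] 4.0 px [342. 195.]
block 103 med [566.2 451.8  71.4] rect [561.3 451.9] [27.7 15.6] 88.4 px [438. 254.]
jar 337 med [ 550.1 -498.1   46.3] rect [ 545.2 -506.2] [42.8 46.8] 2.4 px [102. 181.]
screwd 38 med [304.4 147.5  18.1] rect [285.3 141.8] [25.8 45.5] 89.7 px [326. 182.]
screwd 260 med [330.1 226.2  21.7] rect [327.5 239.2] [136.6  25.9] 80.3 px [351. 192.]
jar0 340 med [ 550.  -497.2   45.6] rect [ 542.7 -504.7] [41.2 45.9] 14.6 px [103. 181.]
screwd0 40 med [304.2 147.5  18.4] rect [285.1 142.2] [25.5 46. ] 88.9 px [326. 181.]
screwd0 245 med [330.  221.6  22.4] rect [326.1 226.8] [113.1  26.7] 80.6 px [349. 192.]
```

View pics/s5.png

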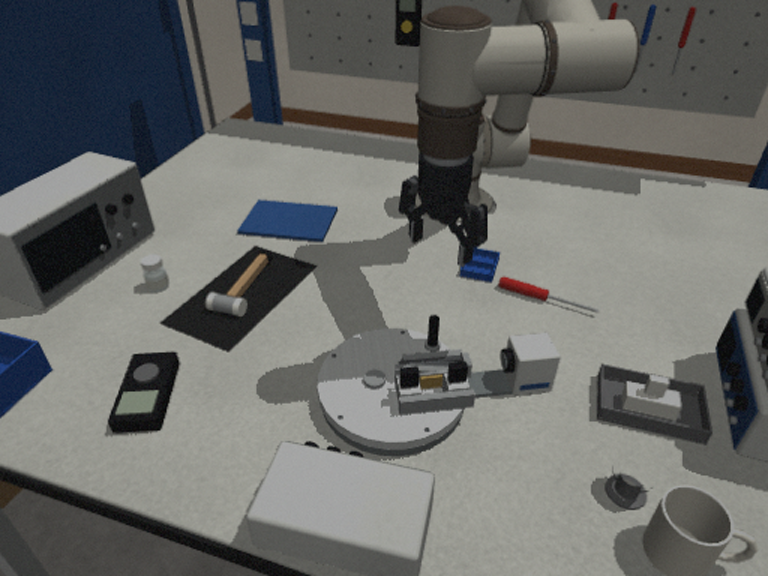

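The scene view shows the block in the tray at (655,395), the mallet on its mat at (240,285), both modules in the row at the scanner, and the gripper clear. I'll hand it in.

```bash
python3 -c "
from bench import arm
print(arm.job_done()); print(arm.read_state()['clock'])"
```

```text
the job is handed in; nothing more can be done
None
the job is handed in; nothing more can be done
```

The job is handed in at about 48 s of the 208 s allowed; the hand-in reported no verdict.

I turned the table to loading by its pin and laid the white block in the tray. I stood both modules in the row (only two were on the bench), drove the wedge with mallet taps, and put the mallet back on its mat. I then turned the table on to the scanner.

**Last checks:**
- **Row:** after the last turn its axis measured -63.2°, against -64° expected at the scanner detent. Both modules are upright, with their tops at 108.4 mm as they should be.
- **Clamping:** before that turn the wedge stood at about 33 mm of travel and further taps moved it no more. The pads met the modules and the modules lay against the fence. I judged tightness from these signs, as the contact force itself cannot be read.
- **Block, mallet, gripper:** the block is in the tray, the mallet lies on its mat, and the gripper is clear of everything.
- **Bystanders:** the jar's two scene-camera readings agree to about 3 mm. The screwdriver's handle reads the same within 5 mm; the centre of its outline differs by 12 mm because more of it was visible in the last picture.

**Disagreements:**
- The top camera read about 5 mm short in x at height, so I used the wrist camera for fine positions.
- One mallet reading during tapping put the face about 10 mm further in, at x -114. Later measurements put the wedge end at about -128, so I took that reading as give in the mallet grip.

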